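Check in the thermometer case and put it away in the drawer

ROBOT

A 6-joint arm with a two-finger parallel gripper is mounted at the origin on the work surface. World frame = base frame: x ahead of the robot, y to its left, z up, the work surface at z = 0. Lengths are in m, angles in rad, forces in N, time in s.
With the tool pointing down it reaches from about 0.2 to 0.875 m from the base axis. Payload 3.4 kg.
Tool frame: the origin (TCP) lies midway between the tips of the shut fingers; the grasp point (between the pads) lies 19 mm behind it (arm.grasp_offset is the distance from the TCP to the grasp point, in m); z points along the fingers, y is the direction in which the jaws open and shut (so a half turn about z gives the same grasp; the last joint's range is limited). The gripper opens to 94 mm and grips with 3 to 60 N. Pads are 16 mm wide; open, the fingers measure 119 mm over their backs; the gripper's body (75 mm by 177 mm) begins 78 mm behind the grasp point.
Start: joints at [-1.341, 0.276, 1.505, -0, 1.361, -0.121], TCP at [0.198, -0.54, 0.179] pointing down, gripper open.
Joint ranges: [-2.89, 2.89], [-0.75, 2.08], [0.22, 2.7], [-1.18, 4.32], [0.11, 2.71], [-2.7, 2.7]. Speed limits (rad/s): [2.57, 2.57, 3.14, 3.14, 3.14, 3.14].

INTERFACE

Orientations are given as a unit quaternion [x, y, z, w].
In Python, from bench import readout, capture, arm gives the robot as it stands.
- The arm moves only by the tool move_arm, never from a script. Its argument "commands" is a list of rows, each a list of 2 entries, a list of its own where there are three numbers: the shift along the tool's x, y, z in units of 0.08 m (1.0 is 0.08 m), then the turn about the tool's z in units of pi rad (1.0 is pi rad). In form: [[[tx, ty, tz], turn], ...]. A call has exactly 5 rows; each row is the pose to reach, as a shift and turn from the pose commanded when the call began, along the tool's axes at that moment, turning the shorter way round; what a row does not reach only later rows make up. A row lasts 1/12 s, in which the tool goes at most 41.7 mm and 7.16 degrees, less where a joint would pass 70% of its speed; a pose out of reach is approached as far as the arm can. A call with a number of a shift or a turn outside -1 to 1 is refused whole. A call with a gripper value outside its range is refused whole. "gripper" is the closure, from -1 (fully open) to 1 (shut), so that 0 is half open, set as the call begins (left out, the last holds). The fingers move at their own pace and stop on an object; the grip force is fixed at half the most. Time passes only in rows, so rows that repeat a pose let the fingers close, or fill a call up. It gives the time, the measured TCP pose, the force and the opening at its end, in the units of the state.
- readout.read_state(): the state, without advancing time (a new reading comes with each control period).
- capture(name): name is "scene" or "top"; returns a dict with "image" (400x640x3 uint8, red, green, blue), "fx", "fy", "cx", "cy" (pixels), "world_from_camera" (4x4, takes a point from camera to world coordinates). Camera axes: x right, y down, z forward; pixel columns grow to the right and rows downward; lengths in m; the calibration is good to about 2 mm. A picture is of the moment at which its call begins. There is no depth.
- arm.finish_job(): hands the job in, once; it reports no verdict.
The state is a dict: "clock": time; "q": joint angles; "joint_vel": joint speeds; "joint_efforts": joint torques, N m; "position": TCP position; "tool_rot": TCP orientation; "wrist_force": force on the tool from outside, world axes, zero at the start; "torque": the same for the moment, N m; "gripper_width": opening from 0.0 (shut) to 1.0 (fully open).
Only numpy, scipy, OpenCV 4.12 (cv2) and the standard library are available. Lean on these libraries where they do the work, as an engineer would, in place of code of your own. Each camera call takes 0.05 s, during which the arm holds its last target.

TASK

Set the orange thermometer case snugly into the corner of the white scale tray, square and touching both blue edges, and let go of it for a second so that it can be weighed. Then pick it up, lay it flat and right way up in the empty middle lane of the open drawer, setting it down rather than dropping it, and gently push the drawer fully shut. Leave the jar, the cup stack and the spring clamp where they are.

Things in the scene. Friction and masses are not known exactly. Their poses are not given: they have to be found in the camera images.
- case_center (a point): Orange hard thermometer case, loose, 108 long (own x) x 36 wide (y) x 38 high (z), 110 to 220 g, white patch with a red line on its top. Starts askew on the white tray. Point: its centre, 19 above its underside.
- tray: White scale tray, fixed, left or right of the drawer cabinet; flat top 22 above the work surface. Origin: on the work surface under the middle of its far edge; spans x -200..0, y -90..90. x points away from the robot.
- tray_corner (a point): Point on the tray's top in the corner where the inner faces of its two blue edges meet (7 high, 6 thick): one edge along the far side, one along the -y side. Same axes as the tray. Snug in the corner, length along x, the case's centre is at x = -54, y = +18 from here.
- lane (a point): On the drawer's floor (12 above the work surface), mid width, at the inner face of its green front; moves with the drawer. x points in (closing direction). Empty middle lane: y -25..25, 215 long, between dark dividers 12 high, 5 thick. Side lanes hold flat things up to 8 high; side walls at y = +-90 rise 32 above the floor.
- drawer_front (a point): Middle of the outer face of the drawer's green front, 37 above the work surface; axes as the lane's. The front is 12 thick, 218 wide, from 6 to 68 above the work surface; a steel pull 70 wide stands out 8 more, 47 to 57 above the work surface.
- cabinet_edge (a point): Middle of the grey cabinet's front top edge, 70 above the work surface; axes as the lane's, fixed. Cabinet 240 deep, 220 wide; its top board leaves 52 above the drawer's floor. The case must go in from above through the gap between this edge and the green front; the gap is as long as the drawer joint's value.
- drawer (a joint): Drawer opening in m: 0 fully shut (green front's inner face at the cabinet's edge), 0.145 to 0.17 at the start, 0.18 at most. Slides level, about 1.5 N of friction, no spring or latch: stays where it is left.
- jar_center (a point): Glass jar with steel screw lid, loose bystander, 68 diameter, 100 high; point at mid height.
- cups_center (a point): Stack of blue plastic cups, loose bystander (one piece), 74 diameter, 115 high; point at mid height.
- clamp_center (a point): Black and red spring clamp lying flat, loose bystander, about 110 x 60 x 15 high; point at its middle, 7 above the work surface.
Not all that is in view belongs to the job. What is meant by the part that bears case_center is not green or turquoise, and is the larger of those in its own colour.

How it is judged:
By the outcome, as a careful person would: the job done as asked, in the order asked, and still so for the second after the job is handed in, with the robot touching nothing.
It also fails if it takes over 72 s, if anything falls off the work surface, if the arm or the gripper's body presses on something with over 40 N, if the wrist force passes 120 N, or if a joint passes its speed limit or range.

## Working session

There is one attempt and no reset: what is moved stays moved. The work goes in short steps, Python scripts to look and compute and a tool call to move; the robot and the scene stay as the last step left them, time stands still between calls to the robot, and variables do not carry over. Pictures are saved under pics/ and viewed, and the job is handed in when it is done.

Besides the shell and the picture viewer there is one more tool, called after "Request:" in YAML: its name, and indented under it one key for each argument. move_arm: Moves the arm, as the interface text tells. Shifts and turns lie within -1 to 1; 1 stands for 0.08 m of shift or pi rad of turn. Its arguments: {"type":"object","properties":{"commands":{"type":"array"},"gripper":{"type":"number"}},"required":["commands"]}

```bash
ls; mkdir -p pics; cat > h.py <<'E'
import numpy as np, cv2, pickle
from bench import readout, capture, arm
def snap(name,tag):
    c=capture(name); pickle.dump(c,open(f'pics/{tag}.pkl','wb'))
    cv2.imwrite(f'pics/{tag}.png',c['image'][:,:,::-1]); return c
def load(tag): return pickle.load(open(f'pics/{tag}.pkl','rb'))
def crop(tag,u0,v0,u1,v1,s,out):
    c=load(tag)['image'][v0:v1,u0:u1,::-1]
    cv2.imwrite(f'pics/{out}.png',cv2.resize(c,None,fx=s,fy=s,interpolation=cv2.INTER_CUBIC))
def onz(c,u,v,z):
    T=np.array(c['world_from_camera']); d=T[:3,:3]@np.array([(u-c['cx'])/c['fx'],(v-c['cy'])/c['fy'],1])
    o=T[:3,3]; return o+d*(z-o[2])/d[2]
def proj(c,p):
    T=np.linalg.inv(np.array(c['world_from_camera'])); q=T[:3,:3]@np.array(p)+T[:3,3]
    return np.array([c['fx']*q[0]/q[2]+c['cx'],c['fy']*q[1]/q[2]+c['cy']])
E
python3 - <<'E'
from h import *
np.set_printoptions(precision=4,suppress=True)
for n in('scene','top'):
    c=snap(n,n+'0'); print(n,c['fx'],c['cx'],c['cy'],np.array(c['world_from_camera']))
print(readout.read_state())
E
```

```text
pics
scene 439.0595578715032 320.0884061298517 199.81300824792302 [[-0.4195  0.6305 -0.653   1.2923]
 [ 0.9075  0.2744 -0.3181  0.3987]
 [-0.0214 -0.7261 -0.6873  0.9236]
 [ 0.      0.      0.      1.    ]]
top 448.39272817593655 322.33196309996566 210.52713308541678 [[ 0.0227 -0.9933  0.113   0.3427]
 [-0.9997 -0.0239 -0.0094  0.0177]
 [ 0.012  -0.1127 -0.9936  1.5605]
 [ 0.      0.      0.      1.    ]]
{'clock': 0.1, 'q': array([-1.341 ,  0.2765,  1.506 ,  0.    ,  1.3607, -0.121 ]), 'joint_vel': array([-0.0014, -0.0018, -0.0014, -0.0003,  0.0018,  0.0003]), 'joint_efforts': array([  0.0015, -40.5457, -23.778 ,   0.0702,   0.03  ,  -0.    ]), 'position': array([ 0.1975, -0.5395,  0.1784]), 'tool_rot': array([ 0.9847,  0.1745, -0.    , -0.0008]), 'wrist_force': array([0.5704, 0.2316, 0.3543]), 'torque': array([0.002 , 0.0596, 0.0484]), 'gripper_width': 1.0007473689506852}
```

View pics/scene0.png

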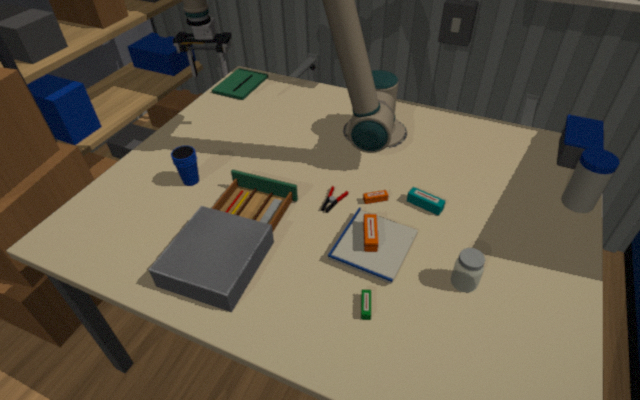

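View pics/top0.png

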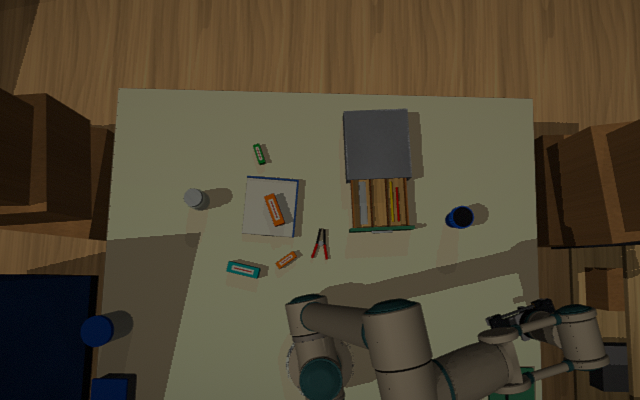

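The tray is at about (270,207) in the top view with the large orange case on it. The drawer opens toward the robot at (382,205), the clamp is at (320,244) and the small orange decoy at (287,259).

```bash
python3 - <<'E'
from h import *
crop('top0',230,160,340,270,7,'a1'); crop('top0',335,100,425,240,4.2,'a2'); crop('scene0',300,170,440,290,5.6,'a3'); crop('scene0',150,160,310,310,5,'a4')
E
```

```text
(no output)
```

View pics/a1.png

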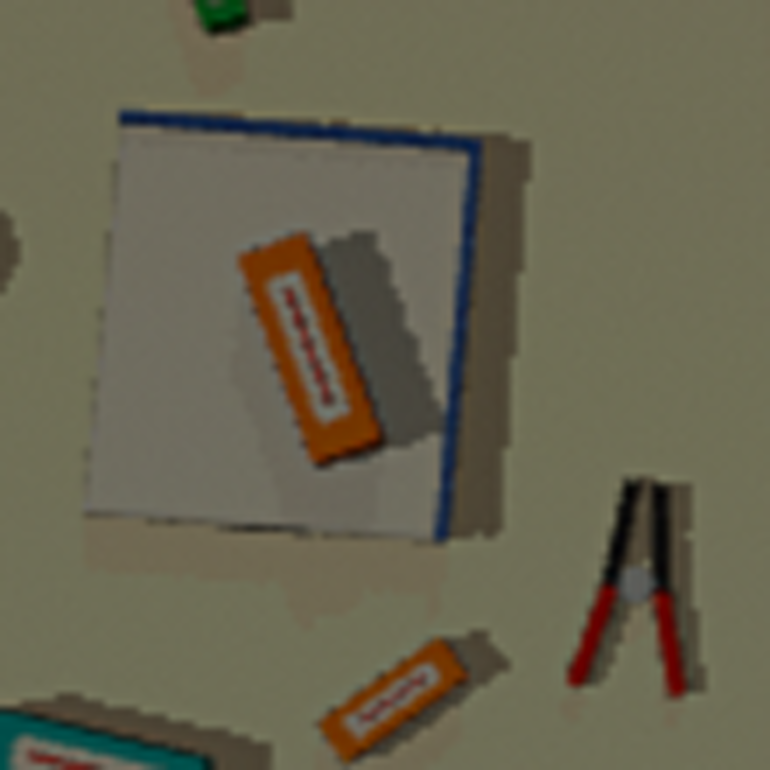

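View pics/a2.png

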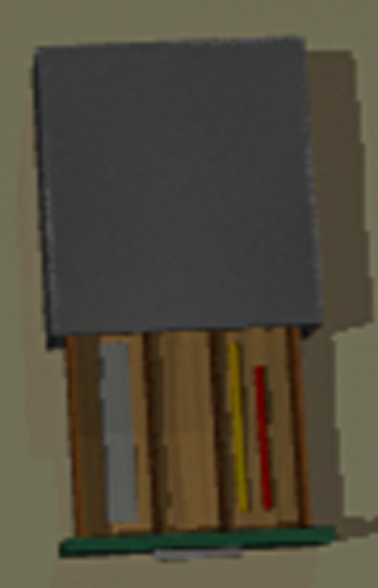

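View pics/a3.png

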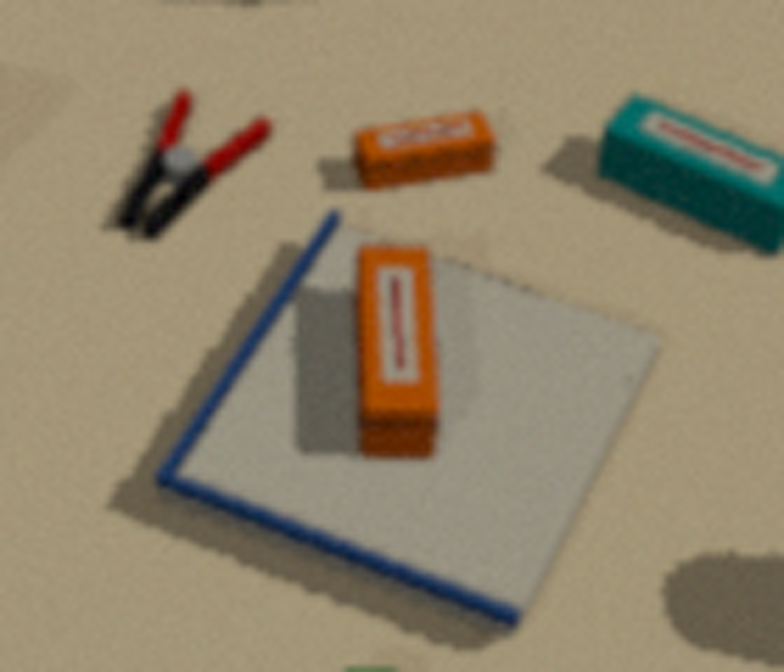

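View pics/a4.png

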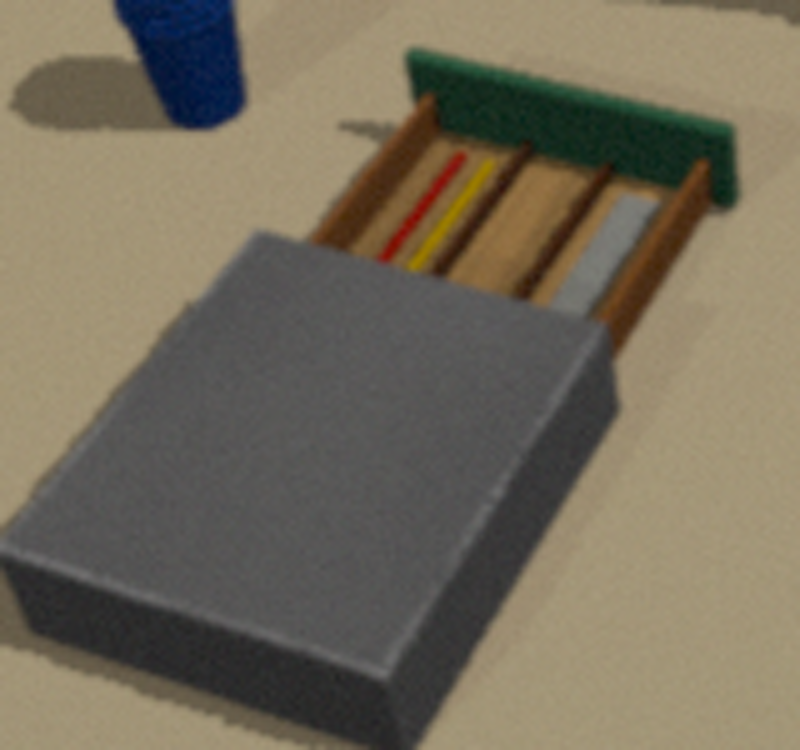

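```bash
cat > fit.py <<'E'
from h import *
from scipy.optimize import least_squares
def fit(obs,x0,extra=0):
    # obs: list (cam, (u,v), (lx,ly,z)) ; params x,y,yaw
    def f(p):
        r=[]
        for c,uv,l in obs:
            cs,sn=np.cos(p[2]),np.sin(p[2])
            r+=list(proj(c,[p[0]+cs*l[0]-sn*l[1],p[1]+sn*l[0]+cs*l[1],l[2]])-uv)
        return np.array(r)
    s=least_squares(f,x0); return s.x,s.fun.reshape(-1,2)
def px(x,y,o,s): return np.array([o[0]+(x+.5)/s-.5,o[1]+(y+.5)/s-.5])
E
python3 - <<'E'
from fit import *
np.set_printoptions(precision=4,suppress=True)
T=load('top0');S=load('scene0')
a1=lambda x,y:(T,px(x,y,(230,160),7)); a2=lambda x,y:(T,px(x,y,(335,100),4.2))
a3=lambda x,y:(S,px(x,y,(300,170),5.6)); a4=lambda x,y:(S,px(x,y,(150,160),5))
def go(name,L,x0,):
    for sel,nm in((L,'both'),([l for l in L if l[0] is T],'top'),([l for l in L if l[0] is S],'scn')):
        p,r=fit(sel,x0); print(name,nm,p,np.degrees(p[2]),abs(r).max()); 
        if nm=='both': print(r.round(1).tolist())
o=lambda m,l:(m[0],m[1],l)
go('tray',[o(a1(482,137),(0,-.09,.029)),o(a1(120,110),(0,.09,.029)),o(a1(443,541),(-.2,-.09,.029)),o(a1(85,514),(-.2,.09,.022)),
 o(a3(160,474),(0,-.09,.029)),o(a3(335,211),(-.2,-.09,.029)),o(a3(520,610),(0,.09,.029)),o(a3(660,338),(-.2,.09,.022))],[.6,.1,0])
go('case',[o(a1(238,256),(.054,.018,.06)),o(a1(308,232),(.054,-.018,.06)),o(a1(382,437),(-.054,-.018,.06)),o(a1(316,458),(-.054,.018,.06)),
 o(a3(360,247),(-.054,-.018,.06)),o(a3(430,247),(-.054,.018,.06)),o(a3(436,413),(.054,.018,.06)),o(a3(361,411),(.054,-.018,.06)),o(a3(362,457),(.054,-.018,.022)),o(a3(434,458),(.054,.018,.022))],[.5,.1,.3])
go('cab',[o(a2(50,333),(0,.11,.07)),o(a2(322,321),(0,-.11,.07)),o(a2(36,47),(.24,.11,.07)),o(a2(303,38),(.24,-.11,.07)),
 o(a4(258,233),(0,-.11,.07)),o(a4(607,322),(0,.11,.07)),o(a4(2,550),(.24,-.11,.07)),o(a4(385,670),(.24,.11,.07))],[.6,-.1,0])
go('front',[o(a2(60,542),(0,.109,.068)),o(a2(334,528),(0,-.109,.068)),
 o(a4(409,61),(0,-.109,.068)),o(a4(412,48),(-.012,-.109,.068)),o(a4(735,125),(-.012,.109,.068)),o(a4(733,138),(0,.109,.068))],[.45,-.1,0])
E
```

```text
tray both [ 0.6281  0.1793 -0.0545] -3.124506673607942 1.4220404214770497
[[-0.3, 0.3], [-0.4, 0.1], [0.4, 0.2], [-0.7, 0.1], [-0.7, 0.1], [-0.5, -0.6], [-0.4, 1.4], [0.7, -1.1]]
tray top [ 0.6287  0.1783 -0.0555] -3.178496546217304 0.6353649977795612
tray scn [ 0.6276  0.1798 -0.0541] -3.1017855387712006 1.328663716783467
case both [0.5151 0.1674 0.3805] 21.799552420056767 0.8910266892123673
[[-0.4, -0.4], [-0.3, -0.6], [0.0, -0.0], [-0.7, 0.7], [-0.6, -0.8], [-0.0, -0.5], [0.6, -0.5], [0.0, -0.5], [-0.9, 0.7], [-0.0, 0.9]]
case top [0.5149 0.1663 0.3844] 22.02513965054237 0.765255156024466
case scn [0.5153 0.168  0.3754] 21.507638004305992 1.038197770620485
cab both [ 0.6265 -0.1857  0.0712] 4.076983905080055 1.60482490420506
[[0.1, 0.8], [0.2, 0.7], [-0.4, 0.1], [-0.2, -0.5], [-0.2, -1.2], [0.7, 0.0], [-1.6, -0.3], [0.6, 1.5]]
cab top [ 0.6275 -0.1852  0.0656] 3.7565212258395215 0.6282444226968238
cab scn [ 0.6259 -0.1862  0.0748] 4.286835083071997 1.414025794111751
front both [ 0.4645 -0.1947  0.0713] 4.084701758016961 0.9186607850365363
[[-0.1, -0.9], [-0.4, -0.7], [-0.9, -0.8], [0.4, -0.6], [0.9, -0.5], [-0.3, -0.5]]
front top [ 0.4618 -0.1956  0.0746] 4.273052693912363 0.12199878761566652
front scn [ 0.4668 -0.1935  0.0696] 3.9860840830725586 0.9476259450480313
```

```bash
cat > go.py <<'E'
from h import *
import sys
from scipy.spatial.transform import Rotation as R
np.set_printoptions(precision=4,suppress=True)
def st():
    s=readout.read_state(); r=R.from_quat(s['tool_rot']); M=r.as_matrix()
    yaw=np.arctan2(M[1,0],M[0,0]); print('t',round(s['clock'],2),'pos',s['position'],'yaw',round(np.degrees(yaw),2),'tilt',np.degrees(np.arccos(-M[2,2])).round(2),'F',s['wrist_force'],'g',round(float(s['gripper_width']),3),'q',s['q'])
    return s,M,yaw
def to(x,y,z,yawdeg=None):
    s,M,yaw=st(); d=M.T@(np.array([x,y,z])-s['position'])
    print('shift units',d/.08, end=' ')
    if yawdeg is not None:
        w=-(np.radians(yawdeg)-yaw); print('turn units',w/np.pi,end='')
    print()
if __name__=='__main__':
    a=[float(v) for v in sys.argv[1:]]
    to(*a) if a else st()
E
python3 go.py 0.515 0.167 0.16 21.8
```

```text
t 0.1 pos [ 0.1975 -0.5395  0.1784] yaw 20.1 tilt 0.09 F [0.5704 0.2316 0.3543] g 1.001 q [-1.341   0.2765  1.506   0.      1.3607 -0.121 ]
shift units [ 6.7616 -6.929   0.2426] turn units -0.009464232227392944
```

Request:
move_arm:
  commands:
    - [[0.15, -0.15, 0], 0]
    - [[0.35, -0.35, 0], 0]
    - [[0.56, -0.56, 0], 0]
    - [[0.78, -0.78, 0], 0]
    - [[1, -1, 0], 0]

```text
clock: 0.52
position: [0.2454, -0.4361, 0.1786]
tool_rot: [0.985, 0.174, -0.0, -0.001]
wrist_force: [0.7, -0.2, 0.7]
gripper_width: 1.002
```

Request:
move_arm:
  commands:
    - [[0.2, -0.2, 0], 0]
    - [[0.4, -0.4, 0], 0]
    - [[0.6, -0.6, 0], 0]
    - [[0.8, -0.8, 0], 0]
    - [[1, -1, 0], 0]

```text
clock: 0.93
position: [0.293, -0.3334, 0.1788]
tool_rot: [0.985, 0.174, -0.0, -0.0]
wrist_force: [-0.3, -0.5, -0.6]
gripper_width: 1.001
```

Request:
move_arm:
  commands:
    - [[0.2, -0.2, 0], 0]
    - [[0.4, -0.4, 0], 0]
    - [[0.6, -0.6, 0], 0]
    - [[0.8, -0.8, 0], 0]
    - [[1, -1, 0], 0]

```text
clock: 1.35
position: [0.3405, -0.2309, 0.1789]
tool_rot: [0.985, 0.174, -0.0, -0.0]
wrist_force: [0.2, 0.1, -0.0]
gripper_width: 1.001
```

Request:
move_arm:
  commands:
    - [[0.2, -0.2, 0], 0]
    - [[0.4, -0.4, 0], 0]
    - [[0.6, -0.6, 0], 0]
    - [[0.8, -0.8, 0], 0]
    - [[1, -1, 0], 0]

```text
clock: 1.77
position: [0.3881, -0.1283, 0.1789]
tool_rot: [0.985, 0.174, -0.0, -0.0]
wrist_force: [0.2, -0.1, 0.1]
gripper_width: 1.001
```

Request:
move_arm:
  commands:
    - [[0.2, -0.2, 0], 0]
    - [[0.4, -0.4, 0], 0]
    - [[0.6, -0.6, 0], 0]
    - [[0.8, -0.8, 0], 0]
    - [[1, -1, 0], 0]

```text
clock: 2.18
position: [0.4357, -0.0258, 0.1789]
tool_rot: [0.985, 0.175, -0.0, -0.0]
wrist_force: [-0.2, 0.3, 0.5]
gripper_width: 0.999
```

Request:
move_arm:
  commands:
    - [[0.2, -0.2, 0], 0]
    - [[0.4, -0.4, 0], 0]
    - [[0.6, -0.6, 0], 0]
    - [[0.8, -0.8, 0], 0]
    - [[0.9, -0.98, 0], 0]

```text
clock: 2.6
position: [0.4775, 0.073, 0.1787]
tool_rot: [0.985, 0.175, 0.0, -0.0]
wrist_force: [0.4, -0.4, 0.8]
gripper_width: 1.001
```

```bash
python3 go.py 0.515 0.167 0.10 21.8
```

```text
t 2.6 pos [0.4775 0.073  0.1787] yaw 20.14 tilt 0.02 F [ 0.432  -0.3555  0.8428] g 1.001 q [0.0072 0.1368 1.6904 0.0004 1.3141 1.2265]
shift units [ 0.8445 -0.9415  0.9849] turn units -0.009238102933206522
```

Request:
move_arm:
  commands:
    - [[0.2, -0.22, 0.1], 0]
    - [[0.45, -0.5, 0.3], -0.005]
    - [[0.7, -0.75, 0.5], -0.01]
    - [[0.84, -0.94, 0.7], -0.01]
    - [[0.84, -0.94, 0.8], -0.01]

```text
clock: 3.02
position: [0.5135, 0.168, 0.1127]
tool_rot: [0.982, 0.191, -0.001, -0.001]
wrist_force: [-0.9, -0.1, 0.4]
gripper_width: 1.001
```

```bash
python3 go.py 0.515 0.167 0.039 21.8; python3 - <<'E'
from h import *
snap('scene','s1');snap('top','t1'); crop('scene0' and 's1',300,150,440,270,5.6,'b1')
E
```

```text
t 3.02 pos [0.5135 0.168  0.1127] yaw 22.06 tilt 0.16 F [-0.9066 -0.0955  0.3532] g 1.001 q [0.1863 0.2718 1.6837 0.0016 1.1884 1.3714]
shift units [0.0145 0.021  0.9217] turn units 0.0014641259282766519
```

View pics/b1.png

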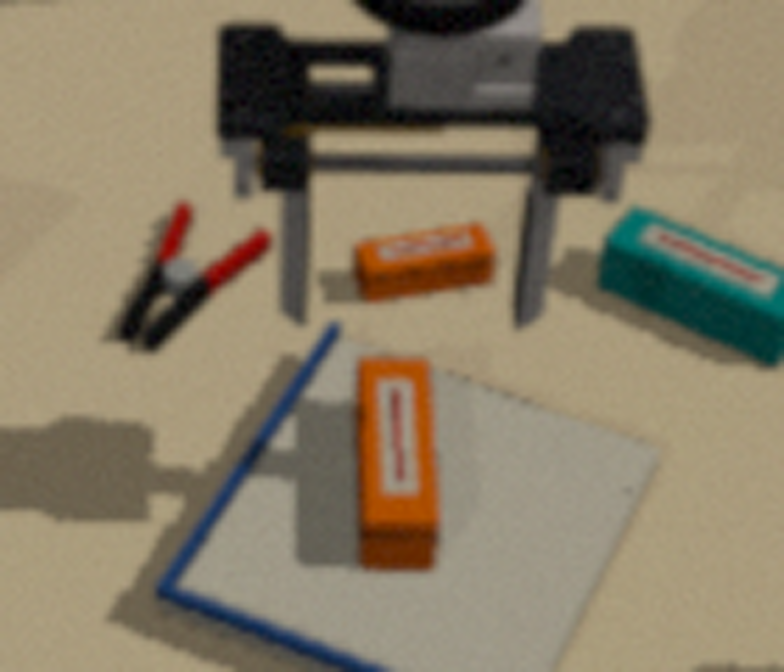

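The gripper is well lined up over the case, with the fingers on either side of it at crop columns 295 and 530. I'll descend now.

Request:
move_arm:
  commands:
    - [[0.01, 0.02, 0.2], 0]
    - [[0.01, 0.02, 0.45], 0]
    - [[0.01, 0.02, 0.7], 0]
    - [[0.01, 0.02, 0.85], 0]
    - [[0.01, 0.02, 0.92], 0]

```text
clock: 3.53
position: [0.5138, 0.1623, 0.0407]
tool_rot: [0.982, 0.189, -0.001, 0.0]
wrist_force: [-0.3, -0.3, 0.1]
gripper_width: 1.002
```

Request:
move_arm:
  commands:
    - [[0, 0, 0], 0]
    - [[0, 0, 0], 0]
    - [[0, 0, 0], 0]
    - [[0, 0, 0], 0]
    - [[0, 0, 0], 0]
  gripper: 1

```text
clock: 3.95
position: [0.5158, 0.164, 0.0425]
tool_rot: [0.982, 0.19, 0.001, 0.0]
wrist_force: [0.1, 0.7, -0.5]
gripper_width: 0.687
```

Request:
move_arm:
  commands:
    - [[0, 0, 0], 0]
    - [[0, 0, 0], 0]
    - [[0, 0, 0], 0]
    - [[0, 0, 0], 0]
    - [[0, 0, 0], 0]

```text
clock: 4.37
position: [0.515, 0.164, 0.0415]
tool_rot: [0.982, 0.19, -0.0, 0.0]
wrist_force: [0.4, 0.1, 0.7]
gripper_width: 0.33
```

```bash
python3 go.py; python3 - <<'E'
from h import *
snap('scene','s2');snap('top','t2'); crop('s2',300,170,440,290,5.6,'b2')
E
```

```text
t 4.37 pos [0.515  0.164  0.0415] yaw 21.91 tilt 0.01 F [0.4241 0.0563 0.7401] g 0.33 q [ 0.1796  0.339   1.7846 -0.0001  1.0181  1.3681]
```

View pics/b2.png

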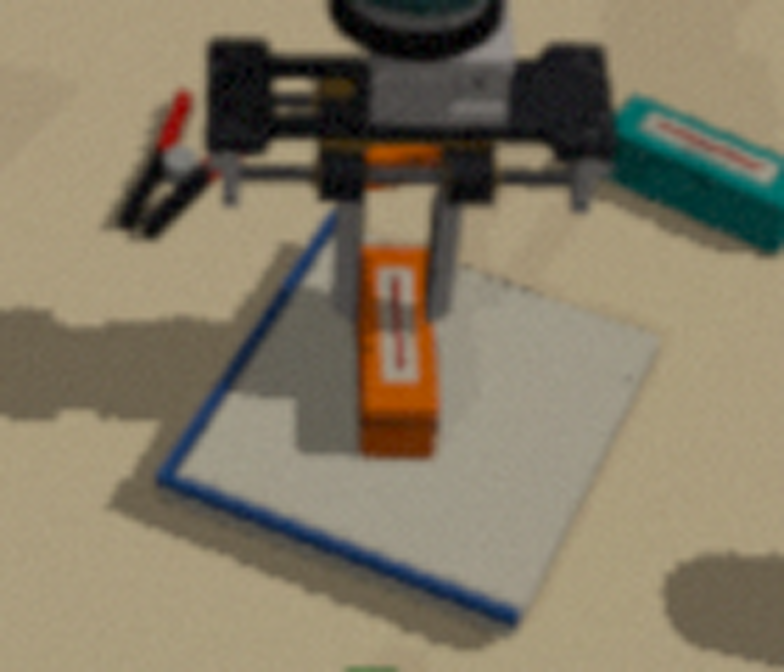

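Request:
move_arm:
  commands:
    - [[0, 0, 0], 0]
    - [[0, 0, 0], 0]
    - [[0, 0, 0], 0]
    - [[0, 0, 0], 0]
    - [[0, 0, 0], 0]

```text
clock: 4.88
position: [0.5151, 0.1639, 0.0415]
tool_rot: [0.982, 0.19, -0.0, 0.0]
wrist_force: [-0.6, 0.6, -1.0]
gripper_width: 0.006
```

```bash
python3 go.py; python3 - <<'E'
from h import *
snap('scene','s3');snap('top','t3'); crop('t3',230,160,340,270,7,'b3')
E
```

```text
t 4.88 pos [0.5151 0.1639 0.0415] yaw 21.9 tilt 0.01 F [-0.5579  0.5849 -1.0195] g 0.006 q [ 0.1795  0.339   1.7846 -0.0001  1.018   1.3681]
```

View pics/b3.png

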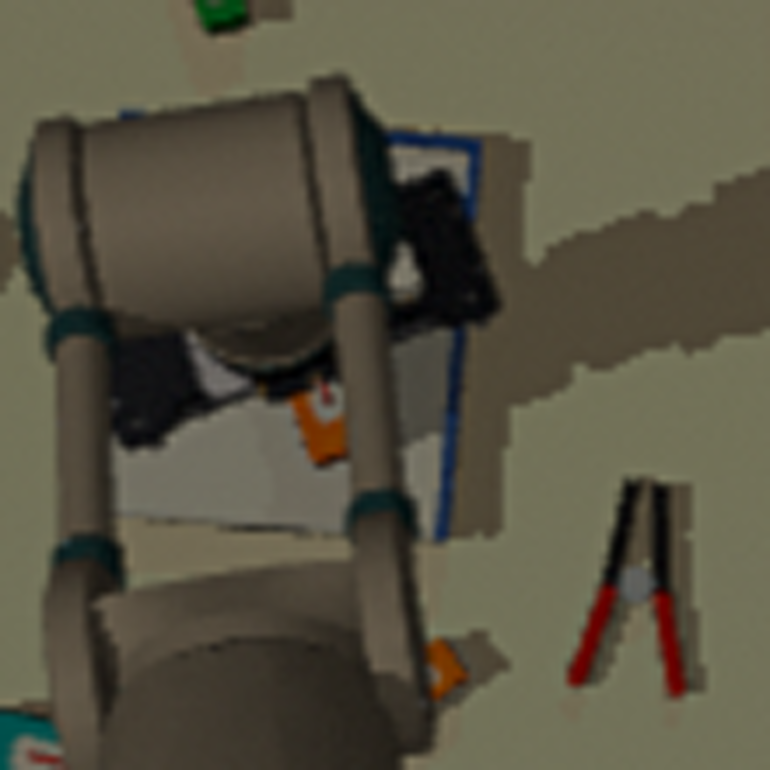

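```bash
python3 - <<'E'
from h import *
c=load('s3')
crop('s3',300,150,440,270,5.6,'b4')
s=readout.read_state();print(proj(c,s['position']))
for z in (.04,.06,.08):
  u=proj(c,[.515,.164,z]); print(z,u,(u-np.array([300,150])+.5)*5.6)
E
```

```text
[368.83419219 231.58223203]
0.04 [368.82548793 231.95784076] [388.22273239 461.76390827]
0.06 [369.23571206 226.91123661] [390.51998752 433.50292501]
0.08 [369.65564095 221.74524382] [392.87158933 404.57336542]
```

View pics/b4.png

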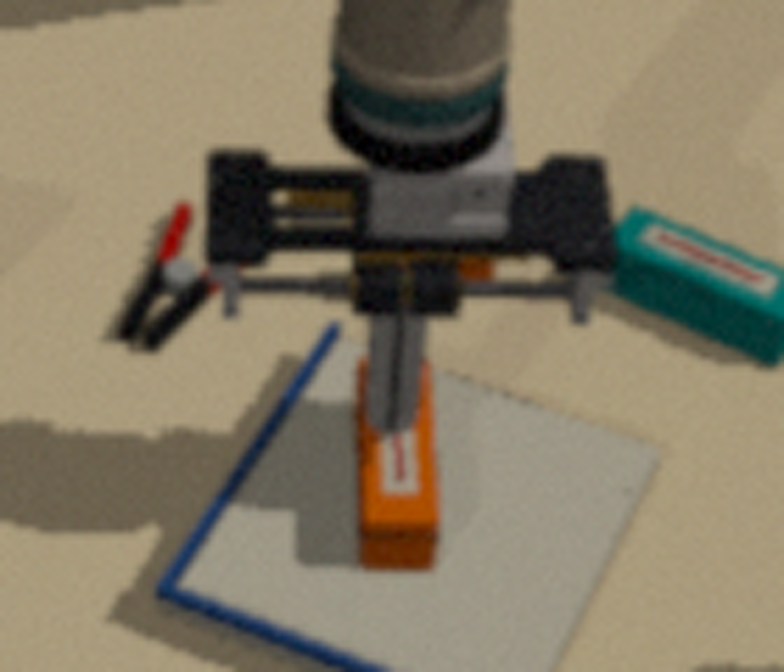

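```bash
python3 - <<'E'
from h import *
print(arm.grasp_offset,[a for a in dir(arm) if a[0]!='_'],[a for a in dir(readout) if a[0]!='_'])
c=load('s1')
for z in (.1127,.125,.132,.14):
  for w in (-.047,0,.047):
    a=np.radians(22); u=proj(c,[.5135+np.sin(a)*w,.168-np.cos(a)*w,z]); print(z,w,((u-np.array([300,150])+.5)*5.6).round())
crop('t1',230,160,340,270,7,'b5')
E
```

```text
0.0188 ['IKError', 'finish_job', 'grasp_offset'] ['read_state']
0.1127 -0.047 [508. 358.]
0.1127 0 [406. 356.]
0.1127 0.047 [304. 354.]
0.125 -0.047 [511. 339.]
0.125 0 [408. 337.]
0.125 0.047 [305. 335.]
0.132 -0.047 [512. 328.]
0.132 0 [409. 326.]
0.132 0.047 [306. 324.]
0.14 -0.047 [514. 316.]
0.14 0 [410. 314.]
0.14 0.047 [306. 312.]
```

View pics/b5.png

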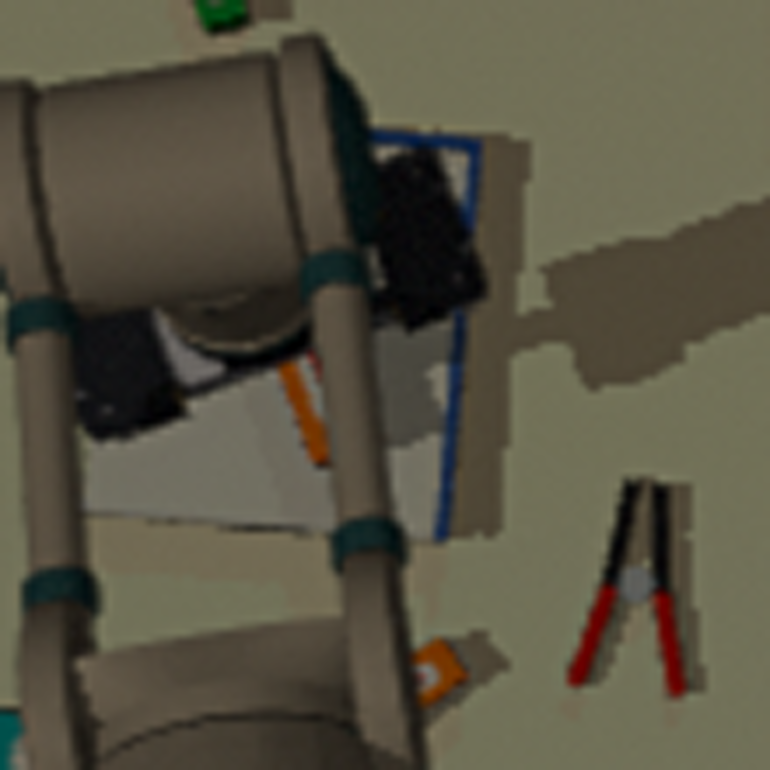

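The gripper shut on nothing. The tips sit at crop (395,432), about 20 mm higher than the reported TCP height, and the same offset shows in the earlier picture. I'll measure it by touching the case top lightly with the shut fingers.

Request:
move_arm:
  commands:
    - [[0, 0, 0.005], 0]
    - [[0, 0, 0.01], 0]
    - [[0, 0, 0.015], 0]
    - [[0, 0, 0.02], 0]
    - [[0, 0, 0.02], 0]

```text
clock: 5.4
position: [0.515, 0.1639, 0.0398]
tool_rot: [0.982, 0.19, -0.0, 0.0]
wrist_force: [0.2, 0.1, 0.3]
gripper_width: 0.005
```

Request:
move_arm:
  commands:
    - [[0, 0, 0.005], 0]
    - [[0, 0, 0.01], 0]
    - [[0, 0, 0.015], 0]
    - [[0, 0, 0.02], 0]
    - [[0, 0, 0.02], 0]

```text
clock: 5.82
position: [0.515, 0.164, 0.0382]
tool_rot: [0.982, 0.19, -0.0, 0.0]
wrist_force: [0.2, 0.1, -0.3]
gripper_width: 0.003
```

Request:
move_arm:
  commands:
    - [[0, 0, 0.01], 0]
    - [[0, 0, 0.015], 0]
    - [[0, 0, 0.02], 0]
    - [[0, 0, 0.025], 0]
    - [[0, 0, 0.025], 0]

```text
clock: 6.23
position: [0.515, 0.1639, 0.0362]
tool_rot: [0.982, 0.19, -0.0, 0.0]
wrist_force: [-0.1, 0.8, -0.7]
gripper_width: 0.008
```

Request:
move_arm:
  commands:
    - [[0, 0, 0.01], 0]
    - [[0, 0, 0.015], 0]
    - [[0, 0, 0.02], 0]
    - [[0, 0, 0.025], 0]
    - [[0, 0, 0.025], 0]

```text
clock: 6.65
position: [0.515, 0.1639, 0.0343]
tool_rot: [0.982, 0.19, -0.0, 0.0]
wrist_force: [-0.5, 0.0, 1.2]
gripper_width: 0.006
```

```bash
python3 go.py; python3 - <<'E'
from h import *
snap('scene','s4'); crop('s4',330,170,410,240,9,'b6')
E
```

```text
t 6.65 pos [0.515  0.1639 0.0343] yaw 21.9 tilt 0.01 F [-0.484   0.0085  1.1757] g 0.006 q [ 0.1795  0.3469  1.7938 -0.0001  1.0009  1.3682]
```

View pics/b6.png

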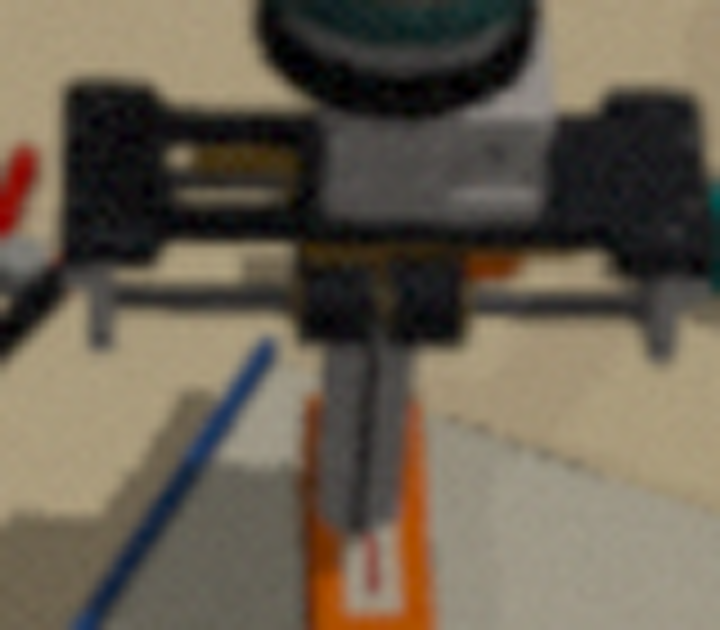

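```bash
python3 - <<'E'
from h import *
a=np.radians(21.9)
for tag,pos,uv in(('s1',[.5135,.168],None),('s4',[.515,.164],(370.6,228.5)),('s3',[.515,.164],(370,226.7))):
  c=load(tag)
  for z in (.05,.055,.06,.065,.07,.132,.137,.142):
    if (tag=='s1')!=(z>.1): continue
    w=[-.053,.053] if tag=='s1' else [0]
    for ww in w:
      for f in(0,.008): print(tag,z,ww,f,proj(c,[pos[0]+f*np.cos(a)+np.sin(a)*ww,pos[1]+f*np.sin(a)-np.cos(a)*ww,z]).round(1),uv)
E
```

```text
s1 0.132 -0.053 0 [393.3 208.2] None
s1 0.132 -0.053 0.008 [393.5 210.4] None
s1 0.132 0.053 0 [351.8 207.4] None
s1 0.132 0.053 0.008 [351.8 209.6] None
s1 0.137 -0.053 0 [393.5 206.8] None
s1 0.137 -0.053 0.008 [393.7 209. ] None
s1 0.137 0.053 0 [351.8 206. ] None
s1 0.137 0.053 0.008 [351.8 208.2] None
s1 0.142 -0.053 0 [393.6 205.4] None
s1 0.142 -0.053 0.008 [393.9 207.6] None
s1 0.142 0.053 0 [351.9 204.6] None
s1 0.142 0.053 0.008 [351.9 206.8] None
s4 0.05 0 0 [369.  229.4] (370.6, 228.5)
s4 0.05 0 0.008 [369.1 231.6] (370.6, 228.5)
s4 0.055 0 0 [369.1 228.2] (370.6, 228.5)
s4 0.055 0 0.008 [369.2 230.4] (370.6, 228.5)
s4 0.06 0 0 [369.2 226.9] (370.6, 228.5)
s4 0.06 0 0.008 [369.3 229.1] (370.6, 228.5)
s4 0.065 0 0 [369.3 225.6] (370.6, 228.5)
s4 0.065 0 0.008 [369.4 227.8] (370.6, 228.5)
s4 0.07 0 0 [369.4 224.3] (370.6, 228.5)
s4 0.07 0 0.008 [369.5 226.5] (370.6, 228.5)
s3 0.05 0 0 [369.  229.4] (370, 226.7)
s3 0.05 0 0.008 [369.1 231.6] (370, 226.7)
s3 0.055 0 0 [369.1 228.2] (370, 226.7)
s3 0.055 0 0.008 [369.2 230.4] (370, 226.7)
s3 0.06 0 0 [369.2 226.9] (370, 226.7)
s3 0.06 0 0.008 [369.3 229.1] (370, 226.7)
s3 0.065 0 0 [369.3 225.6] (370, 226.7)
s3 0.065 0 0.008 [369.4 227.8] (370, 226.7)
s3 0.07 0 0 [369.4 224.3] (370, 226.7)
s3 0.07 0 0.008 [369.5 226.5] (370, 226.7)
```

Request:
move_arm:
  commands:
    - [[0, 0, 0.01], 0]
    - [[0, 0, 0.015], 0]
    - [[0, 0, 0.02], 0]
    - [[0, 0, 0.025], 0]
    - [[0, 0, 0.025], 0]

```text
clock: 7.12
position: [0.5152, 0.164, 0.0339]
tool_rot: [0.982, 0.19, 0.0, 0.0]
wrist_force: [-2.8, -0.6, 10.1]
gripper_width: 0.004
```

Request:
move_arm:
  commands:
    - [[0, 0, 0.01], 0]
    - [[0, 0, 0.015], 0]
    - [[0, 0, 0.02], 0]
    - [[0, 0, 0.025], 0]
    - [[0, 0, 0.025], 0]

```text
clock: 7.53
position: [0.5153, 0.164, 0.0338]
tool_rot: [0.982, 0.19, 0.001, 0.0]
wrist_force: [-6.0, -1.5, 23.0]
gripper_width: 0.005
```

Contact came at a reported z of 0.034, where the case top is at 0.060. So the true tips are 26 mm above the reported TCP, and I'll use that offset from here on.

Request:
move_arm:
  commands:
    - [[0, 0, -0.05], 0]
    - [[0, 0, -0.15], 0]
    - [[0, 0, -0.2], 0]
    - [[0, 0, -0.2], 0]
    - [[0, 0, -0.2], 0]
  gripper: -1

```text
clock: 7.95
position: [0.5152, 0.164, 0.0464]
tool_rot: [0.982, 0.19, 0.0, 0.0]
wrist_force: [0.1, -0.4, 0.1]
gripper_width: 0.322
```

Request:
move_arm:
  commands:
    - [[0, 0, 0], 0]
    - [[0, 0, 0], 0]
    - [[0, 0, 0], 0]
    - [[0, 0, 0], 0]
    - [[0, 0, 0], 0]

```text
clock: 8.37
position: [0.5149, 0.1639, 0.0461]
tool_rot: [0.982, 0.19, -0.0, 0.0]
wrist_force: [-0.3, 0.7, -0.5]
gripper_width: 0.68
```

Request:
move_arm:
  commands:
    - [[0, 0, 0], 0]
    - [[0, 0, 0], 0]
    - [[0, 0, 0], 0]
    - [[0, 0, 0], 0]
    - [[0, 0, 0], 0]

```text
clock: 8.78
position: [0.5151, 0.164, 0.0464]
tool_rot: [0.982, 0.19, 0.0, 0.0]
wrist_force: [-0.4, 0.1, -0.1]
gripper_width: 0.993
```

```bash
python3 go.py .515 .164 .013 21.9
```

```text
t 8.78 pos [0.5151 0.164  0.0464] yaw 21.9 tilt 0.01 F [-0.3898  0.071  -0.1269] g 0.993 q [ 0.1795  0.3338  1.7784 -0.0001  1.0294  1.3681]
shift units [-0.0007 -0.0008  0.417 ] turn units 1.0622215181604332e-05
```

Request:
move_arm:
  commands:
    - [[0, 0, 0.1], 0]
    - [[0, 0, 0.2], 0]
    - [[0, 0, 0.3], 0]
    - [[0, 0, 0.38], 0]
    - [[0, 0, 0.42], 0]

```text
clock: 9.2
position: [0.514, 0.1637, 0.0111]
tool_rot: [0.982, 0.19, -0.001, 0.0]
wrist_force: [0.1, -0.4, -0.8]
gripper_width: 1.002
```

Request:
move_arm:
  commands:
    - [[0, 0, 0], 0]
    - [[0, 0, 0], 0]
    - [[0, 0, 0], 0]
    - [[0, 0, 0], 0]
    - [[0, 0, 0], 0]
  gripper: 1

```text
clock: 9.62
position: [0.5154, 0.164, 0.0131]
tool_rot: [0.982, 0.19, 0.0, 0.0]
wrist_force: [0.1, 0.0, -0.3]
gripper_width: 0.684
```

Request:
move_arm:
  commands:
    - [[0, 0, 0], 0]
    - [[0, 0, 0], 0]
    - [[0, 0, 0], 0]
    - [[0, 0, 0], 0]
    - [[0, 0, 0], 0]

```text
clock: 10.03
position: [0.515, 0.1642, 0.0129]
tool_rot: [0.982, 0.19, 0.0, -0.0]
wrist_force: [-0.1, 1.5, 0.7]
gripper_width: 0.38
```

Request:
move_arm:
  commands:
    - [[0, 0, 0], 0]
    - [[0, 0, 0], 0]
    - [[0, 0, 0], 0]
    - [[0, 0, 0], 0]
    - [[0, 0, 0], 0]

```text
clock: 10.45
position: [0.515, 0.1642, 0.0129]
tool_rot: [0.982, 0.19, 0.0, -0.0]
wrist_force: [-0.7, 2.1, 2.0]
gripper_width: 0.377
```

```bash
python3 go.py; python3 - <<'E'
from h import *
snap('scene','s5'); crop('s5',300,150,440,270,5.6,'b7')
E
```

```text
t 10.45 pos [0.515  0.1642 0.0129] yaw 21.89 tilt 0.02 F [-0.6565  2.0863  2.0407] g 0.377 q [0.1796 0.3715 1.8199 0.0003 0.95   1.3682]
```

View pics/b7.png

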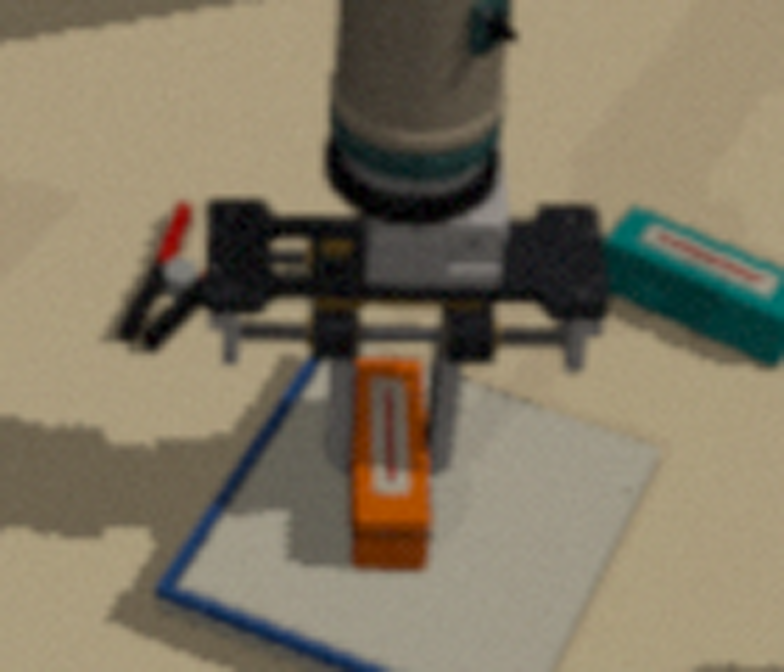

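Request:
move_arm:
  commands:
    - [[0, 0, -0.04], 0]
    - [[0, 0, -0.06], 0]
    - [[0, 0, -0.06], 0.02]
    - [[0, 0, -0.06], 0.05]
    - [[0, 0, -0.06], 0.08]

```text
clock: 10.92
position: [0.5151, 0.1636, 0.0175]
tool_rot: [0.998, 0.063, -0.0, 0.0]
wrist_force: [-0.2, -1.0, -1.6]
gripper_width: 0.381
```

Request:
move_arm:
  commands:
    - [[0, 0, 0], 0.02]
    - [[0, 0, 0], 0.04]
    - [[0, 0, 0], 0.059]
    - [[0, 0, 0], 0.059]
    - [[0, 0, 0], 0.059]

```text
clock: 11.33
position: [0.5151, 0.1637, 0.0175]
tool_rot: [1.0, -0.026, -0.0, 0.0]
wrist_force: [0.2, 0.2, -1.6]
gripper_width: 0.381
```

```bash
python3 go.py .557 .125 .018 -3.1
```

```text
t 11.33 pos [0.5151 0.1637 0.0175] yaw -3.03 tilt 0.03 F [ 0.1941  0.1849 -1.5824] g 0.381 q [ 0.1793  0.3661  1.8144 -0.0006  0.9612  1.8033]
shift units [ 0.5491  0.4554 -0.0066] turn units 0.00038632371868233125
```

Request:
move_arm:
  commands:
    - [[0.1, 0.08, 0], 0]
    - [[0.25, 0.2, 0], 0]
    - [[0.4, 0.34, 0], 0]
    - [[0.5, 0.42, 0], 0]
    - [[0.55, 0.46, 0], 0]

```text
clock: 11.75
position: [0.5595, 0.1229, 0.0175]
tool_rot: [1.0, -0.028, 0.001, 0.0]
wrist_force: [-0.3, 0.4, -1.8]
gripper_width: 0.381
```

Request:
move_arm:
  commands:
    - [[0, 0, 0], 0]
    - [[0, 0, 0.02], 0]
    - [[0, 0, 0.035], 0]
    - [[0, 0, 0.045], 0]
    - [[0, 0, 0.045], 0]

```text
clock: 12.17
position: [0.5562, 0.1252, 0.0136]
tool_rot: [1.0, -0.027, -0.0, 0.0]
wrist_force: [0.1, -0.2, -2.3]
gripper_width: 0.383
```

```bash
python3 go.py; python3 - <<'E'
from h import *
snap('scene','s6'); crop('s6',300,170,440,290,5.6,'b8'); snap('top','t6');crop('t6',230,160,340,270,7,'b9')
E
```

```text
t 12.17 pos [0.5562 0.1252 0.0136] yaw -3.09 tilt 0.06 F [ 0.0946 -0.2014 -2.2974] g 0.383 q [0.0993 0.4082 1.7526 0.     0.9818 1.7239]
```

View pics/b8.png

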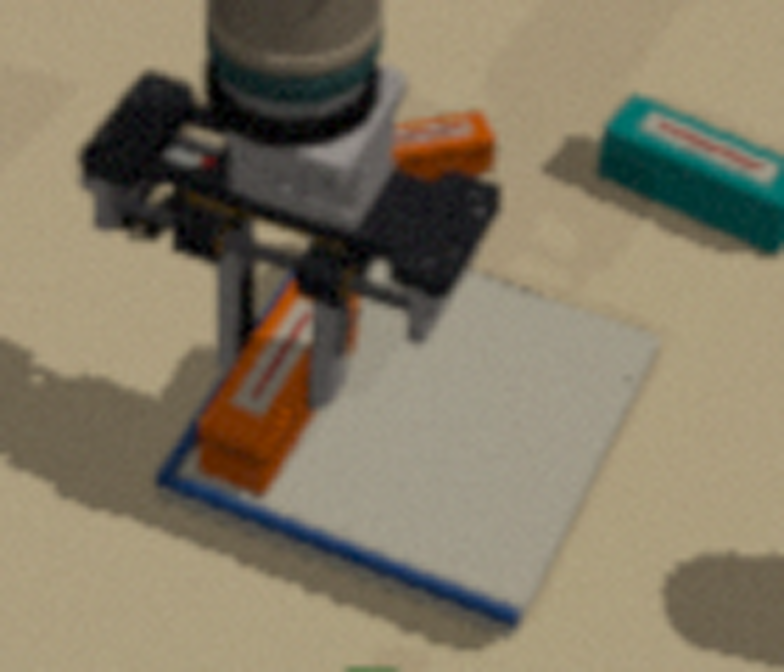

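View pics/b9.png

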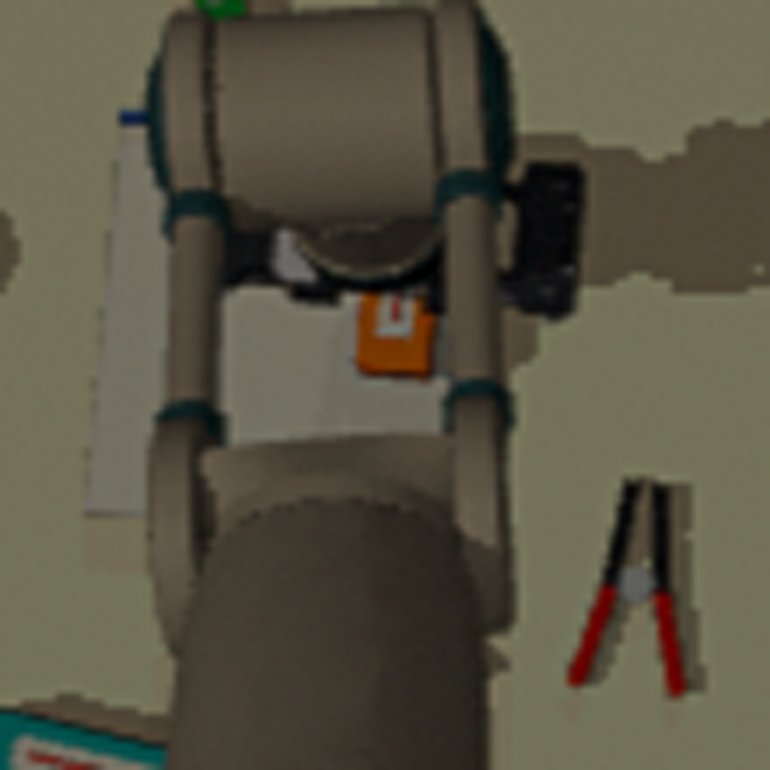

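Request:
move_arm:
  commands:
    - [[0.02, 0.02, 0], 0]
    - [[0.04, 0.04, 0], 0]
    - [[0.06, 0.06, 0.005], 0]
    - [[0.07, 0.07, 0.005], 0]
    - [[0.07, 0.07, 0.005], 0]

```text
clock: 12.68
position: [0.5626, 0.1187, 0.0135]
tool_rot: [1.0, -0.027, 0.0, 0.0]
wrist_force: [-0.0, 0.3, -1.6]
gripper_width: 0.38
```

Request:
move_arm:
  commands:
    - [[0.01, 0, 0], 0]
    - [[0.02, 0, 0], 0]
    - [[0.03, 0, 0], 0]
    - [[0.03, 0, 0], 0]
    - [[0.03, 0, 0], 0]

```text
clock: 13.1
position: [0.5646, 0.1188, 0.0135]
tool_rot: [1.0, -0.027, -0.0, 0.0]
wrist_force: [-0.1, 1.0, -1.4]
gripper_width: 0.379
```

Request:
move_arm:
  commands:
    - [[0, 0.01, 0], 0]
    - [[0, 0.02, 0], 0]
    - [[0, 0.03, 0], 0]
    - [[0, 0.03, 0], 0]
    - [[0, 0.03, 0], 0]

```text
clock: 13.52
position: [0.5645, 0.1167, 0.0135]
tool_rot: [1.0, -0.027, -0.0, -0.0]
wrist_force: [0.1, 2.1, -2.1]
gripper_width: 0.384
```

Request:
move_arm:
  commands:
    - [[0.01, 0.01, 0], 0]
    - [[0.02, 0.01, 0], 0]
    - [[0.025, 0.01, 0], 0]
    - [[0.025, 0.01, 0], 0]
    - [[0.025, 0.01, 0], 0]

```text
clock: 13.93
position: [0.5644, 0.1167, 0.0135]
tool_rot: [1.0, -0.028, -0.002, -0.001]
wrist_force: [-3.5, 2.9, 1.8]
gripper_width: 0.381
```

Request:
move_arm:
  commands:
    - [[0.01, 0.01, 0], 0]
    - [[0.02, 0.01, 0], 0]
    - [[0.025, 0.01, 0], 0]
    - [[0.025, 0.01, 0], 0]
    - [[0.025, 0.01, 0], 0]

```text
clock: 14.35
position: [0.5644, 0.1167, 0.0134]
tool_rot: [1.0, -0.028, -0.004, -0.002]
wrist_force: [-5.9, 6.1, 3.8]
gripper_width: 0.387
```

Both edges are touching: the position has stalled at (0.5644, 0.1167), where the vision fit put the snug pose. I'll lower lightly and let go.

Request:
move_arm:
  commands:
    - [[0, 0, 0.005], 0]
    - [[0, 0, 0.01], 0]
    - [[0, 0, 0.01], 0]
    - [[0, 0, 0.01], 0]
    - [[0, 0, 0.01], 0]

```text
clock: 14.77
position: [0.5644, 0.1167, 0.0131]
tool_rot: [1.0, -0.028, -0.004, -0.002]
wrist_force: [-7.6, 7.4, 6.4]
gripper_width: 0.384
```

Request:
move_arm:
  commands:
    - [[0, 0, 0], 0]
    - [[0, 0, 0], 0]
    - [[0, 0, 0], 0]
    - [[0, 0, 0], 0]
    - [[0, 0, 0], 0]
  gripper: -0.3

```text
clock: 15.18
position: [0.569, 0.1142, 0.0128]
tool_rot: [1.0, -0.027, 0.0, 0.0]
wrist_force: [1.0, -0.5, -0.3]
gripper_width: 0.646
```

Request:
move_arm:
  commands:
    - [[0, 0, -0.2], 0]
    - [[0, 0, -0.5], 0]
    - [[0, 0, -0.8], 0]
    - [[0, 0, -1], 0]
    - [[0, 0, -1], 0]

```text
clock: 15.6
position: [0.5717, 0.1146, 0.0964]
tool_rot: [1.0, -0.027, 0.004, -0.0]
wrist_force: [0.7, -0.1, -0.2]
gripper_width: 0.655
```

```bash
python3 go.py; python3 - <<'E'
from h import *
snap('scene','s7'); crop('s7',310,180,400,270,8,'c1'); snap('top','t7');crop('t7',230,160,340,270,7,'c2')
E
```

```text
t 15.6 pos [0.5717 0.1146 0.0964] yaw -3.13 tilt 0.45 F [ 0.719 -0.14  -0.184] g 0.655 q [ 0.0787  0.3399  1.6248 -0.0004  1.1689  1.7043]
```

View pics/c1.png

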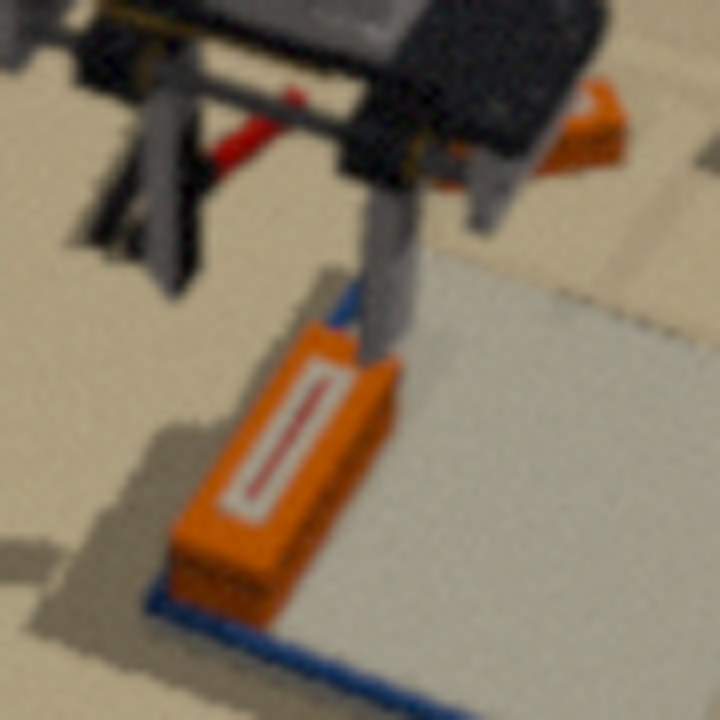

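View pics/c2.png

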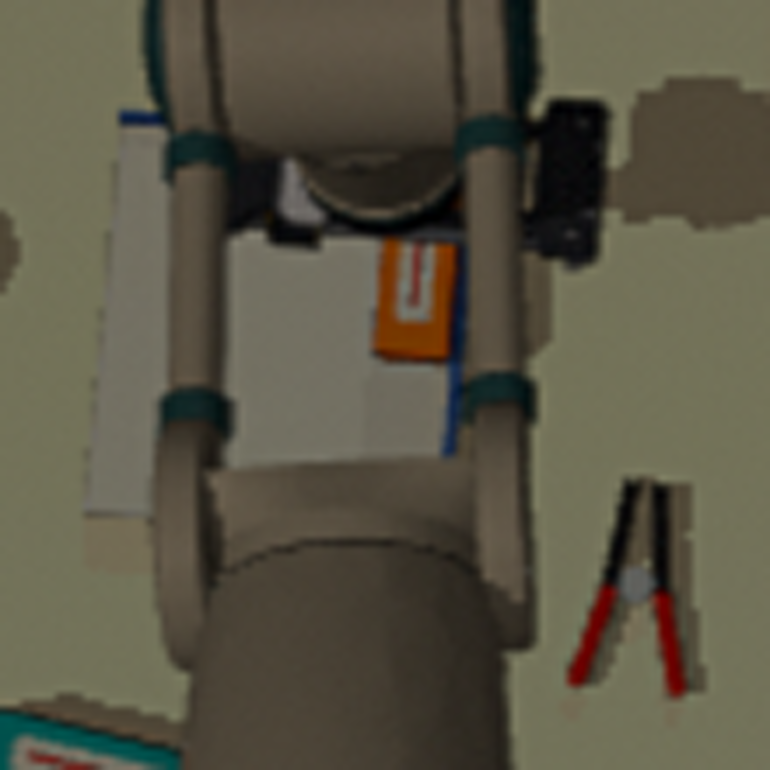

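```bash
python3 - <<'E'
from fit import *
S=load('s7');T=load('t7')
# predicted corners for snug pose per original tray fit
cx,cy,yaw=.5646,.1167,-.0545
for l in((.054,.018),(.054,-.018),(-.054,.018),(-.054,-.018)):
  p=[cx+np.cos(yaw)*l[0]-np.sin(yaw)*l[1],cy+np.sin(yaw)*l[0]+np.cos(yaw)*l[1],.06]
  print(l,((proj(S,p)-[310,180]+.5)*8-.5).round(),((proj(T,p)-[230,160]+.5)*7-.5).round())
E
```

```text
(0.054, 0.018) [268. 569.] [390. 133.]
(0.054, -0.018) [167. 530.] [464. 139.]
(-0.054, 0.018) [407. 349.] [370. 354.]
(-0.054, -0.018) [311. 315.] [445. 359.]
```

Request:
move_arm:
  commands:
    - [[-0.06, -0.02, -0.2], 0]
    - [[-0.06, -0.02, -0.4], 0]
    - [[-0.06, -0.02, -0.6], 0]
    - [[-0.06, -0.02, -0.6], 0]
    - [[-0.06, -0.02, -0.6], 0]

```text
clock: 16.12
position: [0.5634, 0.1163, 0.1397]
tool_rot: [1.0, -0.027, -0.0, 0.0]
wrist_force: [0.5, 0.1, 0.7]
gripper_width: 0.65
```

```bash
python3 - <<'E'
from h import *
snap('scene','s8'); crop('s8',322,205,372,265,11,'c3')
E
python3 go.py .5644 .1167 .013 -3.1
```

```text
t 16.17 pos [0.5628 0.1163 0.139 ] yaw -3.12 tilt 0.15 F [-0.2441 -0.8133  0.0968] g 0.652 q [ 0.0828  0.3019  1.5695 -0.0002  1.2728  1.7082]
shift units [ 0.0238 -0.0071  1.5752] turn units -0.00013419153443541108
```

View pics/c3.png

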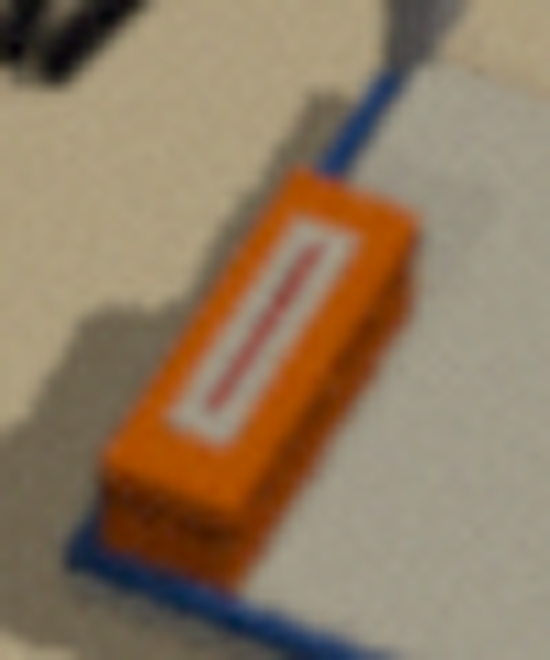

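```bash
python3 - <<'E'
from fit import *
S=load('s8'); o=lambda x,y,l:(S,px(x,y,(322,205),11),l)
p,r=fit([o(297,168,(-.054,-.018,.06)),o(425,211,(-.054,.018,.06)),o(233,522,(.054,.018,.06)),o(103,463,(.054,-.018,.06))],[.56,.117,-.05]);print(p,np.degrees(p[2]),r.round(1).tolist())
t=lambda x,y:(S,px(x,y,(322,205),11))
E
```

```text
[ 0.56746981  0.11788228 -0.0519522 ] -2.9766419223613667 [[-0.2, -0.1], [0.3, 0.3], [0.4, -0.3], [-0.4, 0.2]]
```

Request:
move_arm:
  commands:
    - [[0.02, 0, 0], 0]
    - [[0.02, 0, 0], 0]
    - [[0.02, 0, 0], 0]
    - [[0.02, 0, 0], 0]
    - [[0.02, 0, 0], 0]

```text
clock: 16.58
position: [0.5651, 0.1163, 0.1403]
tool_rot: [1.0, -0.027, -0.0, 0.0]
wrist_force: [-1.1, -0.3, -0.7]
gripper_width: 0.649
```

Request:
move_arm:
  commands:
    - [[0, 0, 0.2], 0]
    - [[0, 0, 0.4], 0]
    - [[0, 0, 0.6], 0]
    - [[0, 0, 0.7], 0]
    - [[0, 0, 0.75], 0]

```text
clock: 17.0
position: [0.5644, 0.1163, 0.0794]
tool_rot: [1.0, -0.027, -0.001, 0.0]
wrist_force: [0.5, 0.2, -0.1]
gripper_width: 0.652
```

```bash
python3 go.py .565 .1165 .014 -3.1
```

```text
t 17.0 pos [0.5644 0.1163 0.0794] yaw -3.12 tilt 0.14 F [ 0.5371  0.1599 -0.1255] g 0.652 q [ 0.0825  0.351   1.6543 -0.0001  1.1387  1.7078]
shift units [ 0.0096 -0.0034  0.8172] turn units -0.00012075981550273504
```

Request:
move_arm:
  commands:
    - [[0, 0, 0.2], 0]
    - [[0, 0, 0.4], 0]
    - [[0, 0, 0.6], 0]
    - [[0, 0, 0.75], 0]
    - [[0, 0, 0.82], 0]

```text
clock: 17.42
position: [0.5648, 0.1163, 0.0141]
tool_rot: [1.0, -0.027, -0.001, 0.0]
wrist_force: [0.3, 0.3, 0.2]
gripper_width: 0.647
```

Request:
move_arm:
  commands:
    - [[0, 0, 0], 0]
    - [[0, 0, 0], 0]
    - [[0, 0, 0], 0]
    - [[0, 0, 0], 0]
    - [[0, 0, 0], 0]
  gripper: 1

```text
clock: 17.83
position: [0.5663, 0.1167, 0.0162]
tool_rot: [1.0, -0.027, 0.001, -0.0]
wrist_force: [-0.1, 0.1, 1.5]
gripper_width: 0.379
```

Request:
move_arm:
  commands:
    - [[0, 0, 0], 0]
    - [[0, 0, 0], 0]
    - [[0, 0, 0], 0]
    - [[0, 0, 0], 0]
    - [[0, 0, 0], 0]

```text
clock: 18.25
position: [0.5662, 0.1167, 0.0162]
tool_rot: [1.0, -0.027, 0.001, -0.0]
wrist_force: [-0.6, 0.9, 6.5]
gripper_width: 0.377
```

Request:
move_arm:
  commands:
    - [[0, 0, -0.1], 0]
    - [[0, 0, -0.3], 0]
    - [[0, 0, -0.55], 0]
    - [[0, 0, -0.8], 0]
    - [[0, 0, -1], 0]

```text
clock: 18.67
position: [0.5651, 0.116, 0.0963]
tool_rot: [1.0, -0.027, -0.0, 0.0]
wrist_force: [0.1, -0.9, -1.7]
gripper_width: 0.381
```

Request:
move_arm:
  commands:
    - [[0, 0.05, -0.15], 0]
    - [[0, 0.15, -0.3], 0]
    - [[0, 0.35, -0.4], 0]
    - [[0, 0.55, -0.45], 0]
    - [[0, 0.75, -0.45], 0]

```text
clock: 19.08
position: [0.5621, 0.0556, 0.1323]
tool_rot: [1.0, -0.027, 0.001, 0.0]
wrist_force: [0.1, -0.6, -0.8]
gripper_width: 0.38
```

Request:
move_arm:
  commands:
    - [[0, 0.2, 0], 0]
    - [[0, 0.4, 0], -0.01]
    - [[0, 0.6, 0], -0.02]
    - [[0, 0.8, 0], -0.03]
    - [[0, 1, 0], -0.04]

```text
clock: 19.5
position: [0.5567, -0.0244, 0.1309]
tool_rot: [0.999, 0.036, -0.001, 0.0]
wrist_force: [-1.2, -0.5, -0.6]
gripper_width: 0.379
```

Request:
move_arm:
  commands:
    - [[0, 0.2, 0], 0]
    - [[0, 0.4, 0], 0]
    - [[0, 0.6, 0], 0]
    - [[0, 0.8, 0], 0]
    - [[0, 0.95, 0], 0]

```text
clock: 19.92
position: [0.5625, -0.1007, 0.1309]
tool_rot: [0.999, 0.035, -0.001, 0.0]
wrist_force: [-0.2, 0.3, -0.6]
gripper_width: 0.384
```

```bash
python3 go.py .5455 -.19 .11 4.08
```

```text
t 19.92 pos [ 0.5625 -0.1007  0.1309] yaw 4.05 tilt 0.09 F [-0.24    0.2827 -0.56  ] g 0.384 q [-0.2981  0.302   1.5905 -0.0011  1.2502  1.2023]
shift units [-0.2899  1.0984  0.2626] turn units -0.00016588529644429435
```

Request:
move_arm:
  commands:
    - [[-0.06, 0.2, 0], 0]
    - [[-0.12, 0.4, 0], 0]
    - [[-0.18, 0.6, 0], 0]
    - [[-0.24, 0.8, 0], 0]
    - [[-0.29, 1, 0], 0]

```text
clock: 20.33
position: [0.5447, -0.1814, 0.131]
tool_rot: [0.999, 0.036, -0.001, -0.0]
wrist_force: [0.7, -0.1, -0.7]
gripper_width: 0.381
```

Request:
move_arm:
  commands:
    - [[0, 0.05, 0.1], 0]
    - [[0, 0.1, 0.2], 0]
    - [[0, 0.1, 0.26], 0]
    - [[0, 0.1, 0.26], 0]
    - [[0, 0.1, 0.26], 0]

```text
clock: 20.75
position: [0.5458, -0.1875, 0.1095]
tool_rot: [0.999, 0.036, -0.001, -0.001]
wrist_force: [0.2, 1.1, -0.5]
gripper_width: 0.381
```

```bash
python3 go.py .5455 -.19 .11 4.08;  python3 - <<'E'
from h import *
snap('scene','s9'); crop('s9',180,130,320,270,5.5,'d1'); snap('top','t9');crop('t9',335,100,435,240,5,'d2')
E
```

```text
t 20.75 pos [ 0.5458 -0.1875  0.1095] yaw 4.13 tilt 0.12 F [ 0.2386  1.0798 -0.4645] g 0.381 q [-0.4517  0.3268  1.6099  0.0004  1.207   1.0469]
shift units [-0.0057  0.0309 -0.0069] turn units 0.00025177169591936106
```

View pics/d1.png

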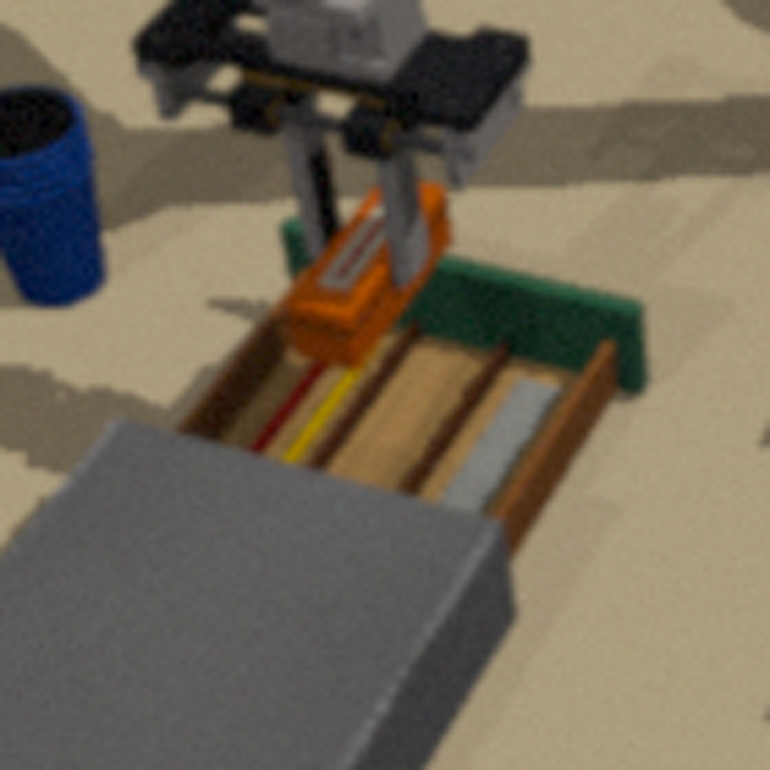

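View pics/d2.png

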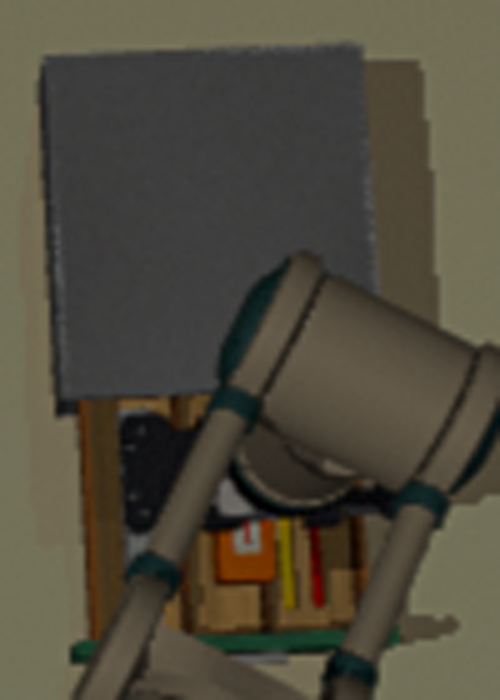

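```bash
python3 - <<'E'
from fit import *
np.set_printoptions(precision=4,suppress=True)
T=load('top0');S=load('scene0');t=load('t9')
crop('top0',345,175,425,235,9,'e1')
# reported case near end corners in t9
a=np.radians(4.1);p=np.array([.5458,-.1875])
for w in(-.018,.018):
  q=p+[-.054*np.cos(a)-w*np.sin(a),-.054*np.sin(a)+w*np.cos(a)]
  print('pred case near top corner',((proj(t,[*q,.1155+.038])-[335,100]+.5)*5).round(1))
E
```

```text
pred case near top corner [276.8 578.1]
pred case near top corner [220.  580.8]
```

View pics/e1.png

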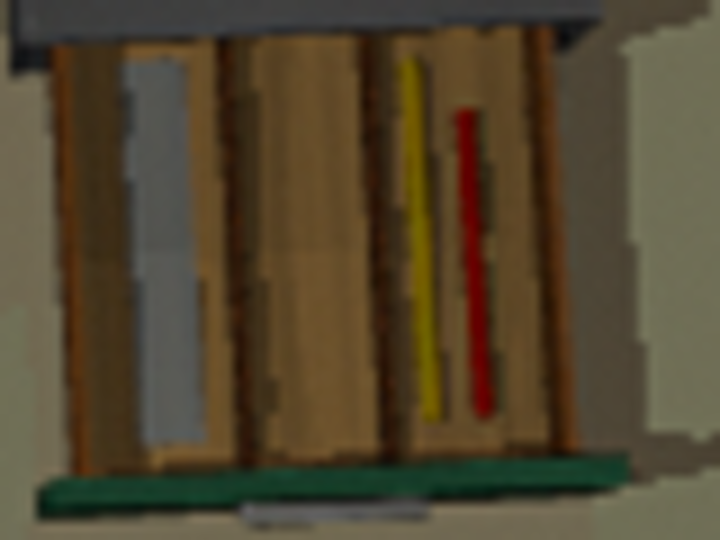

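```bash
python3 - <<'E'
from fit import *
T=load('top0')
for x,y in((304,250),(299,60),(313,440),):
  u=px(x,y,(345,175),9); w=onz(T,*u,.024); 
  for yaw in(4.08,): 
    c=np.array([.5455,-.1902]);print(w.round(4),'lane y at TCP x', (w[1]+(0.5455-w[0])*np.tan(np.radians(yaw))).round(4))
u=px(340,510,(345,175),9);print('pull',onz(T,*u,.057))
E
```

```text
[ 0.5506 -0.19    0.024 ] lane y at TCP x -0.1904
[ 0.6247 -0.1874  0.024 ] lane y at TCP x -0.1931
[ 0.4774 -0.1941  0.024 ] lane y at TCP x -0.1892
pull [ 0.44853236 -0.19983821  0.057     ]
```

Request:
move_arm:
  commands:
    - [[0, 0.02, 0], 0]
    - [[0, 0.04, 0.15], 0]
    - [[0, 0.04, 0.35], 0]
    - [[0, 0.04, 0.5], 0]
    - [[0, 0.04, 0.6], 0]

```text
clock: 21.27
position: [0.5461, -0.1915, 0.0615]
tool_rot: [0.999, 0.036, -0.0, -0.0]
wrist_force: [-0.1, 0.1, -2.6]
gripper_width: 0.384
```

Request:
move_arm:
  commands:
    - [[0, 0, 0.05], 0]
    - [[0, 0, 0.1], 0]
    - [[0, 0, 0.15], 0]
    - [[0, 0, 0.15], 0]
    - [[0, 0, 0.15], 0]

```text
clock: 21.68
position: [0.5467, -0.192, 0.0506]
tool_rot: [0.999, 0.036, 0.0, 0.0]
wrist_force: [1.0, 0.3, -0.9]
gripper_width: 0.378
```

```bash
python3 go.py .5455 -.19 .006 4.08;  python3 - <<'E'
from h import *
snap('scene','s10'); crop('s10',200,150,310,260,7,'d3'); snap('top','t10');crop('t10',345,160,425,240,8,'d4')
E
```

```text
t 21.68 pos [ 0.5467 -0.192   0.0506] yaw 4.08 tilt 0.03 F [ 0.9557  0.2886 -0.8695] g 0.378 q [-0.4577  0.3806  1.6881 -0.0001  1.0723  1.0419]
shift units [-0.0137 -0.026   0.5579] turn units -1.8185912071717334e-06
```

View pics/d3.png

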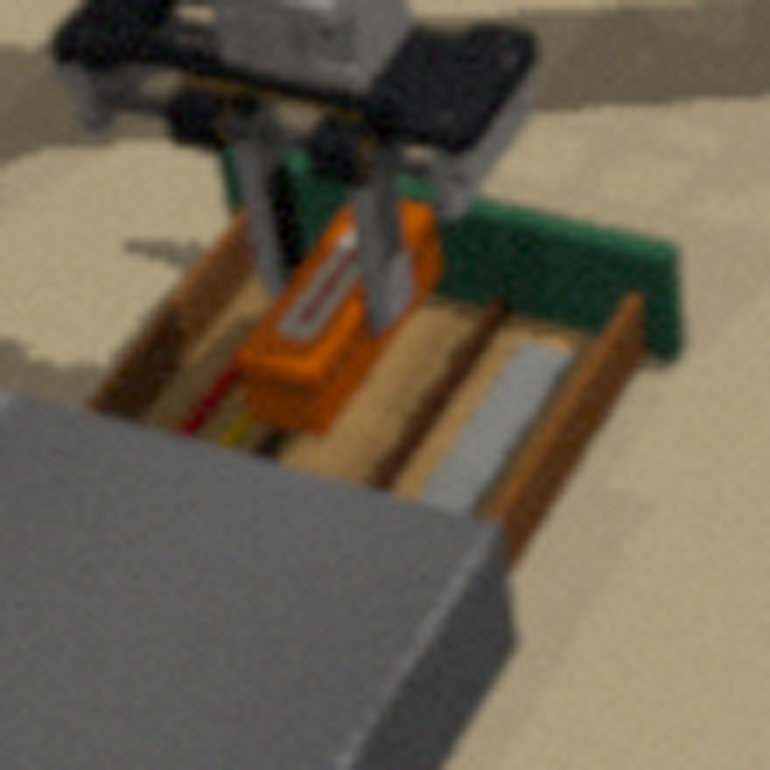

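View pics/d4.png

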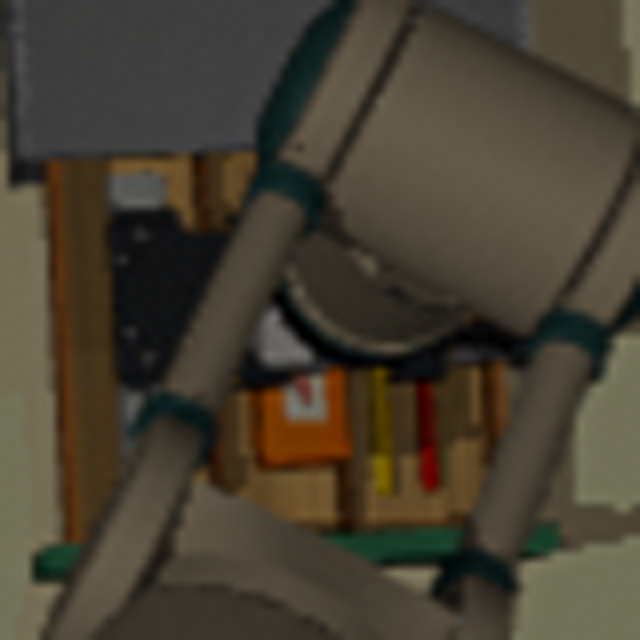

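```bash
python3 - <<'E'
from fit import *
T=load('t10');S=load('s10'); zc=.0506+.006+.038
f=lambda x,y:px(x,y,(345,160),8)
a=onz(T,*f(263,461),zc);b=onz(T,*f(349,458),zc);print('case near corners',a,b)
l=onz(T,*f(241,490),.012);r=onz(T,*f(338,490),.012);print('lane floor edges',l,r)
g=lambda x,y:px(x,y,(200,150),7)
# scene: case far-end top corners; lane
print('scene far top corners',onz(S,*g(240,357),zc),onz(S,*g(323,382),zc), 'near',onz(S,*g(437,212),zc))
print('right(+y) divider top scn',onz(S,*g(380,482),.024),onz(S,*g(505,300),.024))
E
```

```text
case near corners [ 0.49173614 -0.17792     0.0946    ] [ 0.4938217  -0.21333229  0.0946    ]
lane floor edges [ 0.48726007 -0.17949348  0.012     ] [ 0.48826221 -0.2216516   0.012     ]
scene far top corners [ 0.60235322 -0.20201595  0.0946    ] [ 0.60138626 -0.16429047  0.0946    ] near [ 0.49544792 -0.17478864  0.0946    ]
right(+y) divider top scn [ 0.58376586 -0.15928698  0.024     ] [ 0.46664598 -0.16659777  0.024     ]
```

Request:
move_arm:
  commands:
    - [[0, 0, 0.1], 0]
    - [[0, 0, 0.2], 0]
    - [[0, 0, 0.3], 0]
    - [[0, 0, 0.4], 0]
    - [[0, 0, 0.44], 0]

```text
clock: 22.2
position: [0.5453, -0.1913, 0.0132]
tool_rot: [0.999, 0.036, -0.001, -0.001]
wrist_force: [0.6, 0.8, -1.2]
gripper_width: 0.38
```

Request:
move_arm:
  commands:
    - [[0, 0, 0.01], 0]
    - [[0, 0, 0.03], 0]
    - [[0, 0, 0.05], 0]
    - [[0, 0, 0.06], 0]
    - [[0, 0, 0.06], 0]

```text
clock: 22.62
position: [0.5465, -0.1919, 0.0104]
tool_rot: [0.999, 0.036, 0.0, 0.0]
wrist_force: [0.3, 0.9, -2.2]
gripper_width: 0.377
```

```bash
python3 go.py;  python3 - <<'E'
from h import *
snap('scene','s11'); crop('s11',200,150,310,260,7,'d5')
E
```

```text
t 22.62 pos [ 0.5465 -0.1919  0.0104] yaw 4.08 tilt 0.02 F [ 0.314   0.8669 -2.1559] g 0.377 q [-0.4577  0.4226  1.7367 -0.0001  0.982   1.0419]
```

View pics/d5.png

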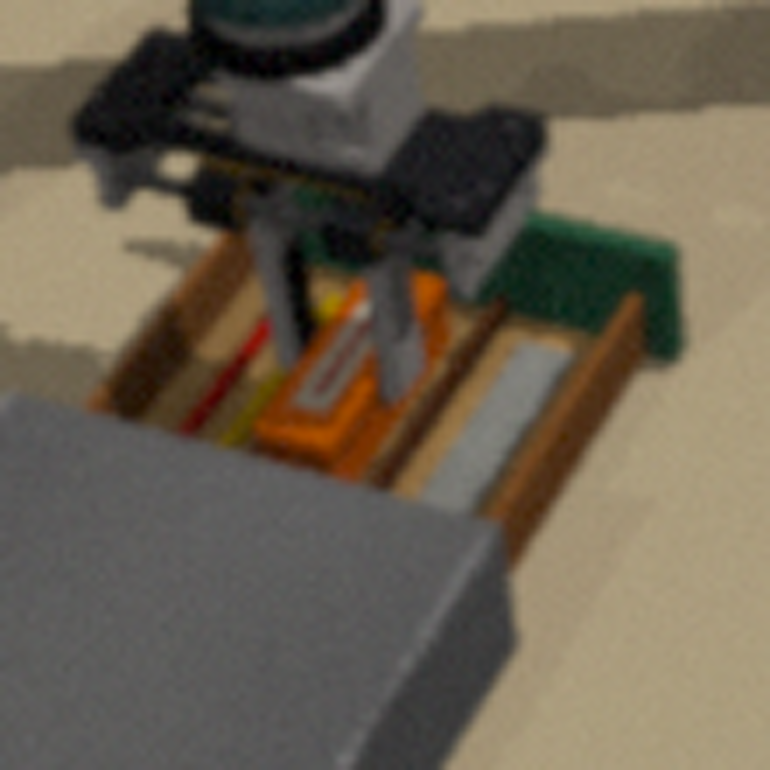

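The case is over the middle lane, clear of both dividers (the right one runs along crop (505,300) to (380,482)). I'll lower the last few mm and watch the force.

Request:
move_arm:
  commands:
    - [[0, 0, 0.01], 0]
    - [[0, 0, 0.02], 0]
    - [[0, 0, 0.03], 0]
    - [[0, 0, 0.04], 0]
    - [[0, 0, 0.04], 0]

```text
clock: 23.08
position: [0.5463, -0.1918, 0.007]
tool_rot: [0.999, 0.036, -0.0, -0.0]
wrist_force: [0.3, -0.3, -0.6]
gripper_width: 0.379
```

Request:
move_arm:
  commands:
    - [[0, 0, 0.005], 0]
    - [[0, 0, 0.01], 0]
    - [[0, 0, 0.015], 0]
    - [[0, 0, 0.02], 0]
    - [[0, 0, 0.02], 0]

```text
clock: 23.5
position: [0.5465, -0.1919, 0.0061]
tool_rot: [0.999, 0.036, 0.0, 0.0]
wrist_force: [-1.0, 0.8, 3.9]
gripper_width: 0.384
```

Request:
move_arm:
  commands:
    - [[0, 0, 0], 0]
    - [[0, 0, 0], 0]
    - [[0, 0, 0], 0]
    - [[0, 0, 0], 0]
    - [[0, 0, 0], 0]
  gripper: -0.3

```text
clock: 23.92
position: [0.5465, -0.1919, 0.0054]
tool_rot: [0.999, 0.036, -0.0, 0.0]
wrist_force: [-0.8, 1.8, -0.2]
gripper_width: 0.646
```

Request:
move_arm:
  commands:
    - [[0, 0, -0.1], 0]
    - [[0, 0, -0.3], 0]
    - [[0, 0, -0.55], 0]
    - [[0, 0, -0.8], 0]
    - [[0, 0, -1], 0]

```text
clock: 24.33
position: [0.547, -0.1921, 0.0875]
tool_rot: [0.999, 0.036, 0.001, 0.0]
wrist_force: [-0.4, 1.2, 0.4]
gripper_width: 0.647
```

Request:
move_arm:
  commands:
    - [[0, 0, -0.2], 0]
    - [[-0.1, 0, -0.35], 0]
    - [[-0.3, 0, -0.4], 0]
    - [[-0.5, 0, -0.4], 0]
    - [[-0.7, 0, -0.4], 0]
  gripper: 1

```text
clock: 24.75
position: [0.4896, -0.1959, 0.1183]
tool_rot: [0.999, 0.036, 0.0, 0.0]
wrist_force: [0.3, 0.0, 0.0]
gripper_width: 0.332
```

```bash
python3 go.py .415 -.199 .014 4.08;  python3 - <<'E'
from h import *
snap('scene','s12'); crop('s12',190,150,310,260,6.5,'d6');snap('top','t12');crop('t12',335,150,425,240,8,'d7')
E
```

```text
t 24.75 pos [ 0.4896 -0.1959  0.1183] yaw 4.1 tilt 0.04 F [0.336  0.0164 0.0167] g 0.332 q [-0.5123  0.247   1.7044 -0.0003  1.1896  0.987 ]
shift units [-0.9333 -0.0283  1.3031] turn units 0.00011273192322912088
```

View pics/d6.png

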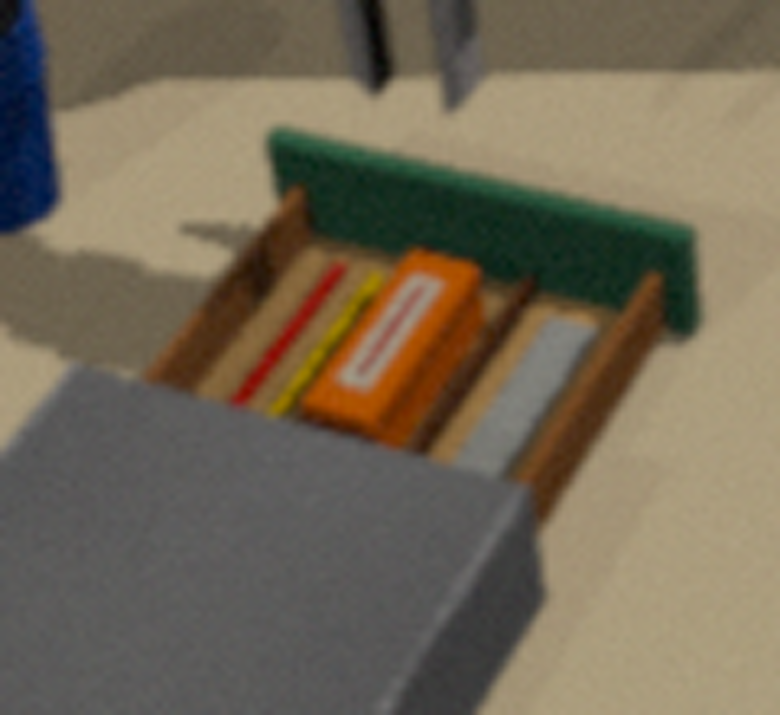

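View pics/d7.png

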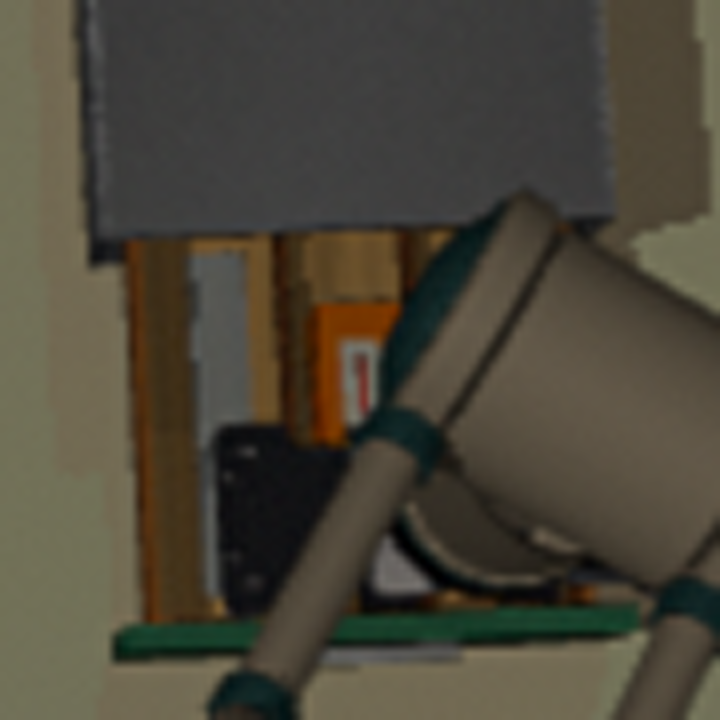

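Request:
move_arm:
  commands:
    - [[-0.2, 0, 0], 0]
    - [[-0.4, 0, 0], 0]
    - [[-0.6, -0.01, 0], 0]
    - [[-0.8, -0.02, 0], 0]
    - [[-0.95, -0.03, 0], 0]

```text
clock: 25.27
position: [0.414, -0.1988, 0.1176]
tool_rot: [0.999, 0.036, -0.0, -0.0]
wrist_force: [1.2, 0.6, 0.3]
gripper_width: 0.003
```

Request:
move_arm:
  commands:
    - [[0, 0, 0.1], 0]
    - [[0, 0, 0.3], 0]
    - [[0, 0, 0.5], 0]
    - [[0, 0, 0.75], 0]
    - [[0, 0, 0.95], 0]

```text
clock: 25.68
position: [0.4155, -0.1989, 0.0402]
tool_rot: [0.999, 0.035, 0.0, 0.0]
wrist_force: [-0.2, 0.1, -0.6]
gripper_width: 0.003
```

```bash
python3 go.py .415 -.199 .010 4.08
```

```text
t 25.68 pos [ 0.4155 -0.1989  0.0402] yaw 4.07 tilt 0.04 F [-0.2378  0.1472 -0.5957] g 0.003 q [-0.5981  0.2343  1.9521  0.0005  0.9546  0.9015]
shift units [-0.0067  0.0007  0.3775] turn units -7.993967797655616e-05
```

Request:
move_arm:
  commands:
    - [[0, 0, 0.1], 0]
    - [[0, 0, 0.2], 0]
    - [[0, 0, 0.3], 0]
    - [[0, 0, 0.37], 0]
    - [[0, 0, 0.37], 0]

```text
clock: 26.1
position: [0.4144, -0.1986, 0.0111]
tool_rot: [0.999, 0.036, -0.0, -0.0]
wrist_force: [-0.9, -0.5, 0.6]
gripper_width: 0.005
```

Request:
move_arm:
  commands:
    - [[0.03, 0, 0], 0]
    - [[0.06, 0, 0], 0]
    - [[0.1, 0, 0], 0]
    - [[0.14, 0, 0], 0]
    - [[0.18, 0, 0], 0]

```text
clock: 26.52
position: [0.4298, -0.198, 0.0124]
tool_rot: [0.999, 0.036, 0.0, 0.0]
wrist_force: [0.2, 0.4, -0.5]
gripper_width: 0.003
```

```bash
python3 go.py;  python3 - <<'E'
from h import *
snap('scene','s13'); crop('s13',190,130,310,250,6.5,'f1')
E
```

```text
t 26.52 pos [ 0.4298 -0.198   0.0124] yaw 4.08 tilt 0.07 F [ 0.1799  0.3655 -0.5434] g 0.003 q [-0.579   0.2868  1.964  -0.0001  0.8896  0.9206]
```

View pics/f1.png

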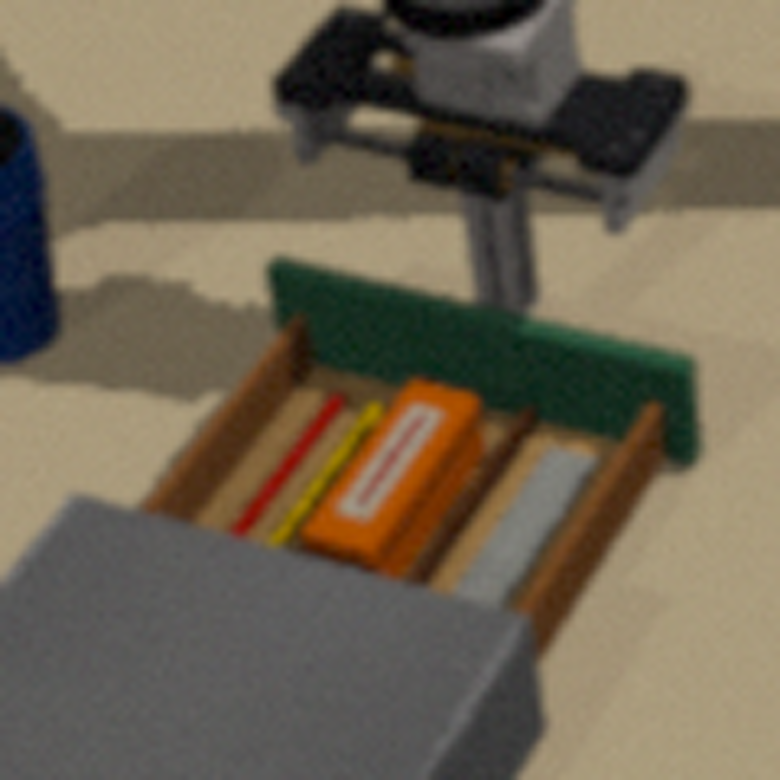

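Request:
move_arm:
  commands:
    - [[0.02, 0, 0], 0]
    - [[0.04, 0, 0], 0]
    - [[0.06, 0, 0], 0]
    - [[0.08, 0, 0], 0]
    - [[0.1, 0, 0], 0]

```text
clock: 26.98
position: [0.4364, -0.1973, 0.0119]
tool_rot: [0.999, 0.036, -0.001, -0.0]
wrist_force: [-1.9, -1.0, 0.8]
gripper_width: 0.005
```

Request:
move_arm:
  commands:
    - [[0.02, 0, 0], 0]
    - [[0.045, 0, 0], 0]
    - [[0.07, 0, 0], 0]
    - [[0.1, 0, 0], 0]
    - [[0.13, 0, 0], 0]

```text
clock: 27.4
position: [0.4474, -0.1965, 0.0119]
tool_rot: [0.999, 0.036, -0.0, -0.0]
wrist_force: [-0.6, -0.1, 0.2]
gripper_width: 0.005
```

Request:
move_arm:
  commands:
    - [[0.035, 0, 0], 0]
    - [[0.07, 0, 0], 0]
    - [[0.11, 0, 0], 0]
    - [[0.15, 0, 0], 0]
    - [[0.19, 0, 0], 0]

```text
clock: 27.82
position: [0.4628, -0.1954, 0.0119]
tool_rot: [0.999, 0.036, -0.0, 0.0]
wrist_force: [-1.4, 0.2, 0.6]
gripper_width: 0.003
```

```bash
python3 go.py;  python3 - <<'E'
from h import *
snap('scene','s14'); crop('s14',190,130,310,250,6.5,'f2')
E
```

```text
t 27.82 pos [ 0.4628 -0.1954  0.0119] yaw 4.08 tilt 0.01 F [-1.3509  0.2318  0.62  ] g 0.003 q [-0.538   0.325   1.9028 -0.0001  0.9138  0.9616]
```

View pics/f2.png

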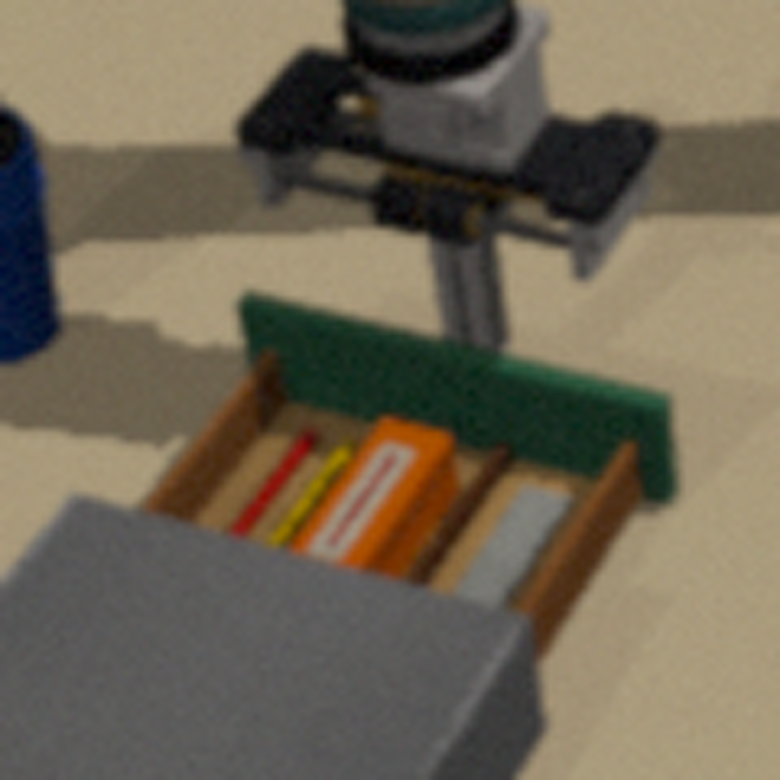

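The drawer is moving and the case travels with it. I'll carry on at a steady pace.

Request:
move_arm:
  commands:
    - [[0.04, 0, 0], 0]
    - [[0.08, 0, 0], 0]
    - [[0.12, 0, 0], 0]
    - [[0.16, 0, 0], 0]
    - [[0.2, 0, 0], 0]

```text
clock: 28.28
position: [0.4788, -0.1944, 0.012]
tool_rot: [0.999, 0.036, 0.0, 0.0]
wrist_force: [-1.5, -0.5, -1.0]
gripper_width: 0.005
```

Request:
move_arm:
  commands:
    - [[0.04, 0, 0], 0]
    - [[0.08, 0, 0], 0]
    - [[0.12, 0, 0], 0]
    - [[0.16, 0, 0], 0]
    - [[0.2, 0, 0], 0]

```text
clock: 28.7
position: [0.4948, -0.1933, 0.012]
tool_rot: [0.999, 0.036, 0.0, 0.0]
wrist_force: [-1.2, -1.7, 0.2]
gripper_width: 0.006
```

Request:
move_arm:
  commands:
    - [[0.04, 0, 0], 0]
    - [[0.08, 0, 0], 0]
    - [[0.12, 0, 0], 0]
    - [[0.16, 0, 0], 0]
    - [[0.2, 0, 0], 0]

```text
clock: 29.12
position: [0.5107, -0.192, 0.012]
tool_rot: [0.999, 0.036, 0.0, 0.0]
wrist_force: [-1.3, -0.7, -0.4]
gripper_width: 0.006
```

Request:
move_arm:
  commands:
    - [[0.04, 0, 0], 0]
    - [[0.08, 0, 0], 0]
    - [[0.12, 0, 0], 0]
    - [[0.16, 0, 0], 0]
    - [[0.2, 0, 0], 0]

```text
clock: 29.53
position: [0.5267, -0.1909, 0.0119]
tool_rot: [0.999, 0.036, -0.0, 0.0]
wrist_force: [-0.9, -2.8, 0.2]
gripper_width: 0.002
```

Request:
move_arm:
  commands:
    - [[0.04, 0, 0], 0]
    - [[0.08, 0, 0], 0]
    - [[0.12, 0, 0], 0]
    - [[0.16, 0, 0], 0]
    - [[0.2, 0, 0], 0]

```text
clock: 29.95
position: [0.5426, -0.1897, 0.012]
tool_rot: [0.999, 0.036, -0.0, 0.0]
wrist_force: [-1.4, -1.2, 0.5]
gripper_width: 0.006
```

Request:
move_arm:
  commands:
    - [[0.04, 0, 0], 0]
    - [[0.08, 0, 0], 0]
    - [[0.12, 0, 0], 0]
    - [[0.16, 0, 0], 0]
    - [[0.2, 0, 0], 0]

```text
clock: 30.37
position: [0.5586, -0.1886, 0.0119]
tool_rot: [0.999, 0.036, -0.0, 0.0]
wrist_force: [-2.2, -1.6, 0.0]
gripper_width: 0.003
```

Request:
move_arm:
  commands:
    - [[0.04, 0, 0], 0]
    - [[0.08, 0, 0], 0]
    - [[0.11, 0, 0], 0]
    - [[0.14, 0, 0], 0]
    - [[0.16, 0, 0], 0]

```text
clock: 30.78
position: [0.5714, -0.1876, 0.0119]
tool_rot: [0.999, 0.036, 0.0, 0.0]
wrist_force: [-2.1, -1.2, 0.3]
gripper_width: 0.005
```

Request:
move_arm:
  commands:
    - [[0.03, 0, 0], 0]
    - [[0.06, 0, 0], 0]
    - [[0.09, 0, 0], 0]
    - [[0.12, 0, 0], 0]
    - [[0.15, 0, 0], 0]

```text
clock: 31.2
position: [0.5832, -0.1868, 0.0119]
tool_rot: [0.999, 0.036, -0.0, 0.0]
wrist_force: [-1.5, -0.8, 0.8]
gripper_width: 0.004
```

Request:
move_arm:
  commands:
    - [[0.02, 0, 0], 0]
    - [[0.04, 0, 0], 0]
    - [[0.06, 0, 0], 0]
    - [[0.08, 0, 0], 0]
    - [[0.1, 0, 0], 0]

```text
clock: 31.62
position: [0.5911, -0.1863, 0.0119]
tool_rot: [0.999, 0.036, -0.0, 0.0]
wrist_force: [-2.3, -1.4, 0.7]
gripper_width: 0.002
```

Request:
move_arm:
  commands:
    - [[0.015, 0, 0], 0]
    - [[0.03, 0, 0], 0]
    - [[0.045, 0, 0], 0]
    - [[0.06, 0, 0], 0]
    - [[0.06, 0, 0], 0]

```text
clock: 32.03
position: [0.5962, -0.1858, 0.012]
tool_rot: [0.999, 0.036, 0.0, -0.0]
wrist_force: [-0.8, -1.1, -1.2]
gripper_width: 0.006
```

```bash
python3 go.py;  python3 - <<'E'
from h import *
snap('scene','s15'); crop('s15',150,160,290,300,5.5,'f3')
E
```

```text
t 32.03 pos [ 0.5962 -0.1858  0.012 ] yaw 4.07 tilt 0.03 F [-0.7978 -1.1302 -1.215 ] g 0.006 q [-0.4137  0.4778  1.6302  0.0004  1.0332  1.0858]
```

View pics/f3.png

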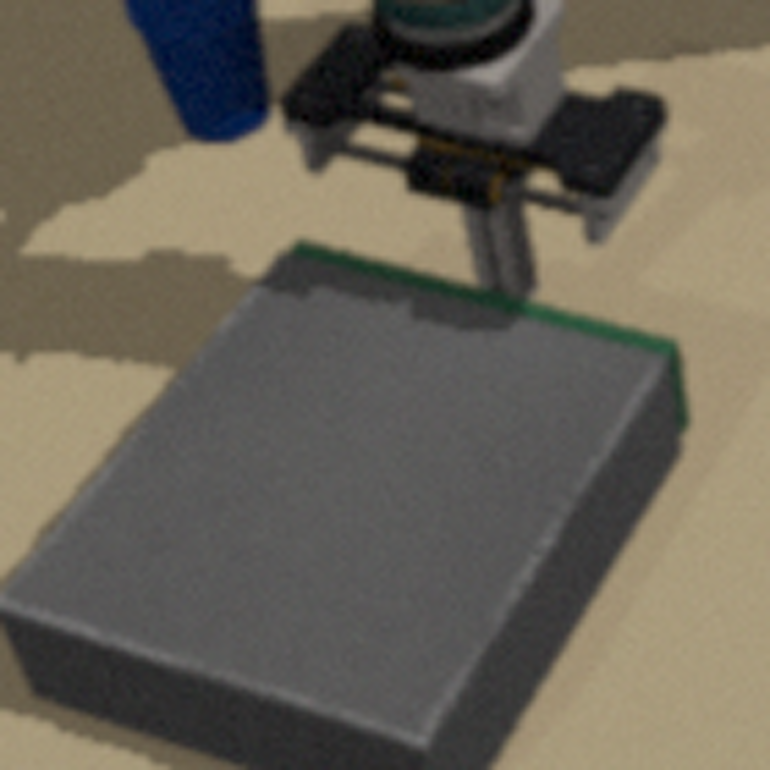

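Nearly shut. I'll creep forward until the end stop pushes back.

Request:
move_arm:
  commands:
    - [[0.01, 0, 0], 0]
    - [[0.02, 0, 0], 0]
    - [[0.03, 0, 0], 0]
    - [[0.04, 0, 0], 0]
    - [[0.04, 0, 0], 0]

```text
clock: 32.5
position: [0.5981, -0.1856, 0.012]
tool_rot: [0.999, 0.036, -0.001, -0.0]
wrist_force: [-2.9, -0.4, 2.3]
gripper_width: 0.006
```

Request:
move_arm:
  commands:
    - [[0.01, 0, 0], 0]
    - [[0.02, 0, 0], 0]
    - [[0.025, 0, 0], 0]
    - [[0.025, 0, 0], 0]
    - [[0.025, 0, 0], 0]

```text
clock: 32.92
position: [0.598, -0.1856, 0.012]
tool_rot: [0.999, 0.036, -0.003, -0.0]
wrist_force: [-7.6, -1.2, 4.7]
gripper_width: 0.0
```

The stop was reached at x = 0.598, with 7.6 N on the wrist. Backing off and lifting clear.

Request:
move_arm:
  commands:
    - [[-0.05, 0, 0], 0]
    - [[-0.12, 0, 0], 0]
    - [[-0.25, 0, 0], 0]
    - [[-0.4, 0, 0], 0]
    - [[-0.6, 0, 0], 0]

```text
clock: 33.33
position: [0.5535, -0.189, 0.012]
tool_rot: [0.999, 0.036, 0.001, 0.0]
wrist_force: [0.8, -0.3, -0.0]
gripper_width: 0.005
```

Request:
move_arm:
  commands:
    - [[-0.2, 0, -0.1], 0]
    - [[-0.4, 0, -0.3], 0]
    - [[-0.6, 0, -0.5], 0]
    - [[-0.8, 0, -0.7], 0]
    - [[-1, 0, -0.9], 0]

```text
clock: 33.75
position: [0.4724, -0.1945, 0.0846]
tool_rot: [0.999, 0.036, 0.001, 0.0]
wrist_force: [0.5, -0.3, 0.6]
gripper_width: 0.008
```

Request:
move_arm:
  commands:
    - [[-0.1, 0, -0.2], 0]
    - [[-0.2, 0, -0.4], 0]
    - [[-0.3, 0, -0.6], 0]
    - [[-0.3, 0, -0.7], 0]
    - [[-0.3, 0, -0.7], 0]

```text
clock: 34.17
position: [0.4506, -0.1971, 0.1419]
tool_rot: [0.999, 0.035, 0.002, 0.001]
wrist_force: [0.1, -0.3, -0.9]
gripper_width: 0.006
```

```bash
python3 go.py;  python3 - <<'E'
from h import *
snap('scene','s16'); crop('s16',150,160,290,300,5.5,'f4');snap('top','t16')
E
```

```text
t 34.17 pos [ 0.4506 -0.1971  0.1419] yaw 4.04 tilt 0.31 F [ 0.0502 -0.2912 -0.8907] g 0.006 q [-0.5544  0.173   1.7409  0.0006  1.2223  0.9457]
```

View pics/f4.png

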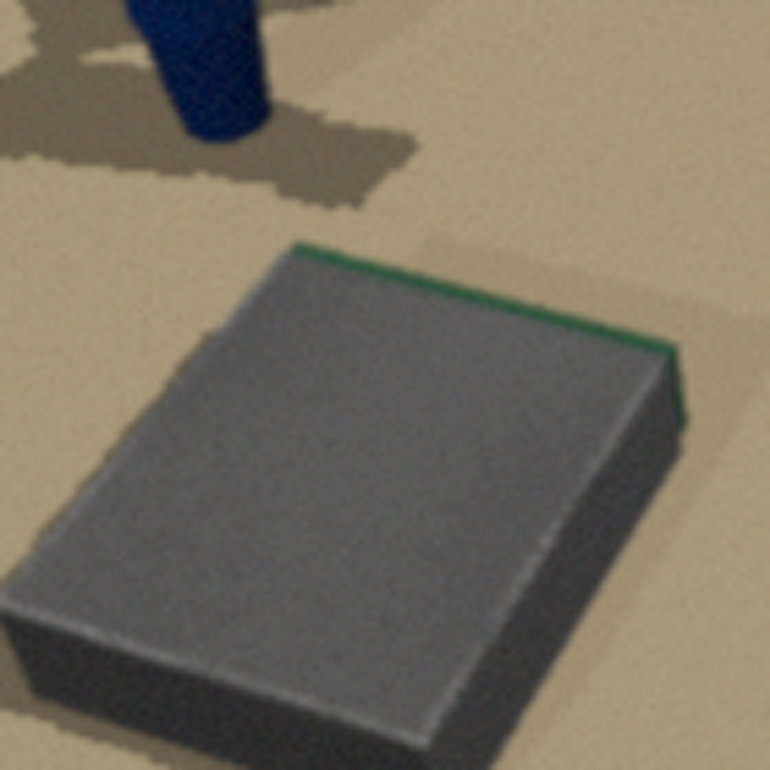

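View pics/t16.png

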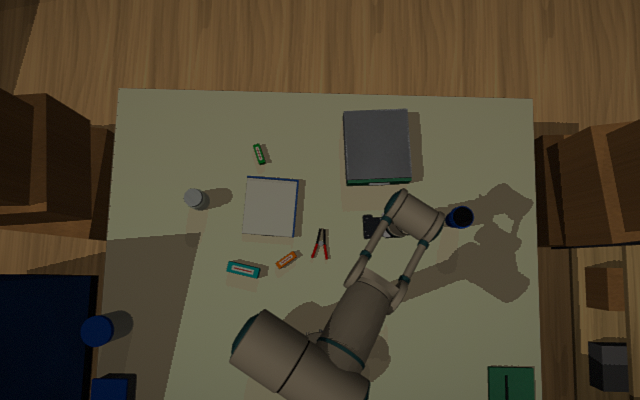

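View pics/s16.png

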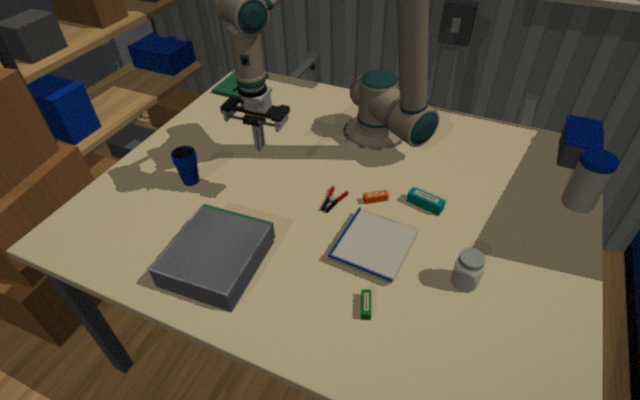

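The drawer is shut, with the green front flush at crop (290,245) to (675,345). The jar, cups and clamp are at their starting pixels, and the arm is clear of everything.

```bash
python3 -c "
from h import *
print(arm.finish_job())"
```

```text
the job is handed in; nothing more can be done
None
```

The job is done and handed in at about 34 s on the robot's clock. The case was weighed in the tray corner, then laid flat and right way up in the middle lane, and the drawer was pushed shut.

- **First grasp:** The first grasp closed on nothing. The fingertips turned out to be about 26 mm higher than the reported tool position, which I measured by touching the case top with the shut fingers (up to 23 N). I used that offset for every later move.
- **Tray corner:** I pressed the case against both blue edges (about 6–8 N each) and let go of it for about 2 s. The pictures showed it square to within about 0.2°. The vision fit put it about 3 mm past the far edge, which is impossible, so I take that as camera error and rely on the edge contact.
- **Drawer:** The case touched the lane floor at the predicted height with about 4 N, and the picture showed it flat between the dividers. The push took about 2 N and ended at the stop with 7.6 N.
- **Last checks:** The final pictures show the green front flush with the cabinet, the jar, cups and clamp where they started, and the arm touching nothing. I could not see the case once the drawer was shut.

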